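# Lock the stock bins into the pick carrier

## Task

Put every stock bin on the bench into the carrier with its eyelet tab over the drilled ledge, the first butted flush against the yellow stop and each next one flush against the one before (any order of bins), so that no gap is left. Lock each bin with one pin from the orange rack, pushed down through its eyelet into the ledge until the collar sits on the tab; spare pins stay in the rack. When all the bins are locked, press the green confirm button, and leave everything else on the bench where it is.

Things in the scene. Friction and masses are not known exactly. Their poses are not given: they have to be found in the camera images.
- carrier: Fixed carrier: channel along its y for 3 bins, 116 mm wide (x), floor 4 mm thick. Origin: channel's middle, on the bench. At +y a yellow stop wall 45 mm high, inner face y = +95.5 mm; -y end open (y = -109.5). At +x a yellow rail 20 mm high; at -x a steel drilled ledge 40 mm high, 48 mm wide. Bins stand with their x along its x, centres at x = 0, y = +64.5, +2.5, -59.5 mm, bar centre at z = 68 mm.
- rack: Orange pin rack fixed to the bench, 165 mm (x) x 50 mm (y) x 45 mm high; origin under its centre. Four upright holes along its x axis, 16.5 mm wide, at x = -57, -19, +19, +57 mm, y = 0; a pin stands in each at the start, its collar on the rack's top.
- confirm (a joint): Travel of the green round confirm button, 40 mm wide: 0 up, 0.006 m fully down, springs back; fully down takes 5 N, pressed straight down. It counts as pressed from 4 mm.
- confirm_top (a point): Centre of the top face of the green confirm button, which stands on the bench in a black housing.
- hole_1 (a point): Centre of the mouth of the carrier's pin hole number 1 counted from the stop, on the ledge's top, 40 mm above the bench, 82 mm to -x of the channel's middle; 19 mm wide, through to the bench. Axes as the carrier's.
- hole_2 (a point): Centre of the mouth of the carrier's pin hole number 2 counted from the stop, on the ledge's top, 40 mm above the bench, 82 mm to -x of the channel's middle; 19 mm wide, through to the bench. Axes as the carrier's.
- hole_3 (a point): Centre of the mouth of the carrier's pin hole number 3 counted from the stop, on the ledge's top, 40 mm above the bench, 82 mm to -x of the channel's middle; 19 mm wide, through to the bench. Axes as the carrier's.
- bin_a_bar (a point): Blue open stock bin, 110 (x) x 62 (y) x 60 mm high, 0.2 to 0.4 kg, may be absent. Point: centre of the black carrying bar across its top along y: 62 mm long, 14 mm thick (x), 20 mm high, 64 mm above the underside, 43 mm clear to the end walls. Grasp it from above, closing along x. The bin's x points away from its eyelet tab, z up. Touching bins have bars 62 mm apart.
- bin_a_eye (a point): Centre of the top of the 18 mm wide eyelet in the steel tab of bin_a (tab 42 mm wide, 5 mm thick, underside 38 mm above the bin's underside). 82 mm to -x of the bin's centre, 43 mm above the bin's underside; when the bin is flush in the row it lies over a carrier hole, 7 mm above the ledge's top.
- bin_b_bar (a point): Red open stock bin, 110 (x) x 62 (y) x 60 mm high, 0.2 to 0.4 kg, may be absent. Point: centre of the black carrying bar across its top along y: 62 mm long, 14 mm thick (x), 20 mm high, 64 mm above the underside, 43 mm clear to the end walls. Grasp it from above, closing along x. The bin's x points away from its eyelet tab, z up. Touching bins have bars 62 mm apart.
- bin_b_eye (a point): Centre of the top of the 18 mm wide eyelet in the steel tab of bin_b (tab 42 mm wide, 5 mm thick, underside 38 mm above the bin's underside). 82 mm to -x of the bin's centre, 43 mm above the bin's underside; when the bin is flush in the row it lies over a carrier hole, 7 mm above the ledge's top.
- bin_c_bar (a point): Blue open stock bin, 110 (x) x 62 (y) x 60 mm high, 0.2 to 0.4 kg, may be absent. Point: centre of the black carrying bar across its top along y: 62 mm long, 14 mm thick (x), 20 mm high, 64 mm above the underside, 43 mm clear to the end walls. Grasp it from above, closing along x. The bin's x points away from its eyelet tab, z up. Touching bins have bars 62 mm apart.
- bin_c_eye (a point): Centre of the top of the 18 mm wide eyelet in the steel tab of bin_c (tab 42 mm wide, 5 mm thick, underside 38 mm above the bin's underside). 82 mm to -x of the bin's centre, 43 mm above the bin's underside; when the bin is flush in the row it lies over a carrier hole, 7 mm above the ledge's top.
- pin_1_grip (a point): Locking pin, 86 mm, 0.1 kg: steel shaft 13 mm wide, 42 mm long, tapered tip; collar 26 mm wide, 4 mm thick; then a yellow round grip 20 mm wide and 40 mm high. This point is the centre of the yellow grip: 24 mm above the collar's underside and 66 mm above the tip; z points up, away from the tip. Seated in an eyelet it stands 24 mm above the eyelet's top.
- pin_2_grip (a point): Locking pin, 86 mm, 0.1 kg: steel shaft 13 mm wide, 42 mm long, tapered tip; collar 26 mm wide, 4 mm thick; then a yellow round grip 20 mm wide and 40 mm high. This point is the centre of the yellow grip: 24 mm above the collar's underside and 66 mm above the tip; z points up, away from the tip. Seated in an eyelet it stands 24 mm above the eyelet's top.
- pin_3_grip (a point): Locking pin, 86 mm, 0.1 kg: steel shaft 13 mm wide, 42 mm long, tapered tip; collar 26 mm wide, 4 mm thick; then a yellow round grip 20 mm wide and 40 mm high. This point is the centre of the yellow grip: 24 mm above the collar's underside and 66 mm above the tip; z points up, away from the tip. Seated in an eyelet it stands 24 mm above the eyelet's top.
- pin_4_grip (a point): Locking pin, 86 mm, 0.1 kg: steel shaft 13 mm wide, 42 mm long, tapered tip; collar 26 mm wide, 4 mm thick; then a yellow round grip 20 mm wide and 40 mm high. This point is the centre of the yellow grip: 24 mm above the collar's underside and 66 mm above the tip; z points up, away from the tip. Seated in an eyelet it stands 24 mm above the eyelet's top.
- cleaner: Bystander: white bottle, 60 mm wide, 160 mm high, to be left alone; origin at its underside.
- driver: Bystander: screwdriver lying on the bench, to be left alone; origin at its underside.
- jar: Bystander: jar, 64 mm wide, 80 mm high, to be left alone; origin at its underside.
- labels: Bystander: white paper block, 100 x 70 x 30 mm, to be left alone; origin at its underside.

How it is judged:
By the outcome, as a careful person would: the job done as asked, in the order asked, and still so for the second after the job is handed in, with the robot touching nothing.
Of bin_a, bin_b, bin_c only 2 to 3 are there at a start; the rules pass over those that are not, and their reading is None.
At some moment in a run one of bin_a, bin_b, bin_c may be knocked a few centimetres aside while the robot is not near it.
It also fails if it takes over 210 s, if anything falls off the work surface, if the arm or the gripper's body presses on something with over 40 N, if the wrist force passes 120 N, or if a joint passes its speed limit or range.

## Robot

A 6-joint arm with a two-finger parallel gripper is mounted at the origin on the work surface. World frame = base frame: x ahead of the robot, y to its left, z up, the work surface at z = 0. Lengths are in m, angles in rad, forces in N, time in s.
With the tool pointing down it reaches from about 0.3 to 0.775 m from the base axis. Payload 14.6 kg.
Tool frame: the origin (TCP) lies on the mounting face of the last link; the fingertips stand 173 mm ahead of it and the grasp point (between the pads) lies 155 mm ahead of it (env.pinch_z is the distance from the TCP to the grasp point, in m); z points along the fingers, y is the direction in which the jaws open and shut (so a half turn about z gives the same grasp; the last joint's range is limited). The gripper opens to 85 mm and grips with 20 to 120 N. Pads are 22 mm wide; open, the fingers measure 114 mm over their backs; the gripper's body (76 mm by 85 mm) begins 54 mm behind the grasp point. The pads swing forward as they close: fully open they stand 13 mm farther back than shut.
Start: joints at [-1.343, 0.3, 1.521, -0, 1.321, -0.067], TCP at [0.16, -0.526, 0.405] pointing down, gripper open.
Joint ranges: [-3.03, 3.03], [-0.79, 2.21], [0.23, 2.52], [-1.04, 4.18], [0, 3.07], [-2.55, 2.55]. Speed limits (rad/s): [2.22, 2.22, 2.57, 3.14, 3.14, 3.14].

## Interface

Orientations are given as a 3x3 rotation matrix whose columns are the frame's x, y, z axes.
In Python, from station import env gives the robot as it stands.
- The arm moves only by the shell command python3 -m handwheel 'ROWS' [FORCE]. ROWS is text: rows parted by semicolons, each of 5 numbers parted by spaces: the shift along the tool's x, y, z in mm, then the turn about the tool's z in degrees, then the opening in per cent of the stroke, from 0 (shut) to 100 (fully open). In form: dx dy dz twist gripper; .... A call has 1 to 10 rows; each row is the pose to reach, as a shift and turn from the pose commanded when the call began, along the tool's axes at that moment; what a row does not reach only later rows make up. A row lasts 1/8 s, in which the tool goes at most 62.5 mm and 10.7 degrees, less where a joint would pass 70% of its speed; a pose out of reach is approached as far as the arm can. A call with a gripper value outside its range is refused whole. The fingers move at their own pace and stop on an object; FORCE is the grip in N (left out, the last holds). Time passes only in rows, so rows that repeat a pose let the fingers close. It gives the time, the measured TCP pose, the force and the opening at its end, in the units of the state.
- env.sense(): the state, without advancing time (a new reading comes with each control period).
- env.read_camera(name): name is "scene" or "side" or "wrist"; returns the picture (420x560x3 uint8, red, green, blue); there is no depth.
- env.camera_params(name): a dict with "camera_matrix" (3x3 intrinsics, pixels), "R" (3x3) and "t" (3): a world point X has camera coordinates R X + t; the wrist camera has in their place "T_tool_cam" (4x4, takes a point from camera to tool coordinates, whose origin is the TCP and whose axes are the flange's). Camera axes: x right, y down, z forward; pixel columns grow to the right and rows downward; lengths in m; the calibration is good to about 2 mm. A picture is of the moment at which its call begins: read the wrist's pose just before it. camera_params takes no time and is no camera call.
- env.hand_in(): hands the job in, once; it reports no verdict.
The state is a dict: "time": time; "joint_pos": joint angles; "joint_vel": joint speeds; "effort": joint torques, N m; "tcp_pos": TCP position; "eef_rot": TCP orientation; "contact_force": force on the tool from outside, world axes, zero at the start; "ft_torque": the same for the moment, N m; "width": finger opening in m.
Only numpy, scipy, OpenCV 4.12 (cv2) and the standard library are available. Lean on these libraries where they do the work, as an engineer would, in place of code of your own. Each camera call takes 0.05 s, during which the arm holds its last target.

## Working session

There is one attempt and no reset: what is moved stays moved. The work goes in short steps, Python scripts to look and compute and a shell command to move; the robot and the scene stay as the last step left them, time stands still between calls to the robot, and variables do not carry over. Pictures are saved under pics/ and viewed, and the job is handed in when it is done.

```bash
ls -la; mkdir -p pics; python3 - <<'E'
from station import env
import cv2,numpy as np
for n in ("scene","side","wrist"):
    s=env.sense() 
    im=env.read_camera(n); cv2.imwrite(f"pics/{n}0.png",im[:,:,::-1])
    print(n,env.camera_params(n))
print(env.sense(), env.pinch_z)
E
```

```text
total 12
drwxr-xr-x  3 agent agent 4096 Dec  5 23:38 .
drwxr-xr-x 23 root  root  4096 Dec  5 23:37 ..
drwxr-xr-x  2 agent agent 4096 Dec  5 23:38 pics
scene {'camera_matrix': array([[440.24778113,   0.        , 281.39407371],
       [  0.        , 440.24778113, 208.03728753],
       [  0.        ,   0.        ,   1.        ]]), 'R': array([[ 0.25109145,  0.96766683, -0.02395789],
       [ 0.52701141, -0.1574266 , -0.83515019],
       [-0.81191875,  0.19707299, -0.54949994]]), 't': array([-0.10170623, -0.20197901,  1.49376203])}
side {'camera_matrix': array([[389.81450897,   0.        , 279.76486111],
       [  0.        , 389.81450897, 204.97430031],
       [  0.        ,   0.        ,   1.        ]]), 'R': array([[ 0.936424  , -0.35085128,  0.00366941],
       [-0.23118099, -0.62482289, -0.7457558 ],
       [ 0.26394211,  0.69749533, -0.66620929]]), 't': array([-0.47094276,  0.1694143 ,  0.83937844])}
wrist {'camera_matrix': array([[304.95476128,   0.        , 274.68725348],
       [  0.        , 304.95476128, 215.20303158],
       [  0.        ,   0.        ,   1.        ]]), 'T_to
[... 446 characters left out ...]
49e-05,
        1.32071868e+00, -6.66062306e-02]), 'joint_vel': array([-0.00022749, -0.0009298 , -0.00052405, -0.00081827, -0.0012692 ,
        0.00104947]), 'effort': array([ 1.57411727e-03, -5.43660307e+01, -3.61884892e+01, -4.92362153e-05,
        3.11229232e-03,  1.00356033e-05]), 'tcp_pos': array([ 0.15981007, -0.52624899,  0.40424351]), 'eef_rot': array([[ 9.56852843e-01,  2.90572888e-01, -1.81054705e-04],
       [ 2.90572931e-01, -9.56852421e-01,  9.03796661e-04],
       [ 8.93761728e-05, -9.17410001e-04, -9.99999575e-01]]), 'contact_force': array([-0.43110284,  1.09152252, -1.00429427]), 'ft_torque': array([-0.00691398, -0.01541539,  0.01461725]), 'width': 0.08558344312891629} 0.1547
```

View pics/scene0.png

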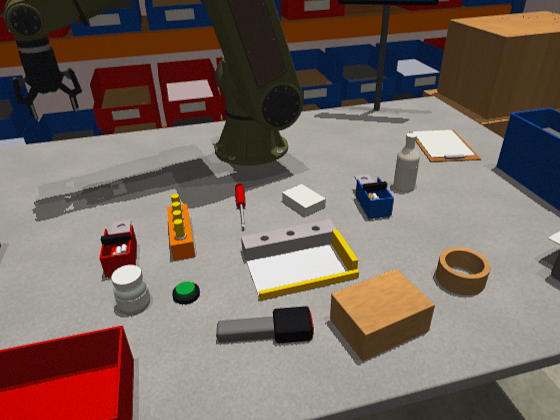

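View pics/side0.png

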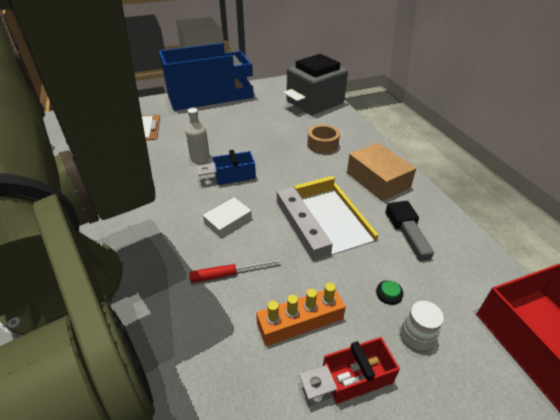

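View pics/wrist0.png

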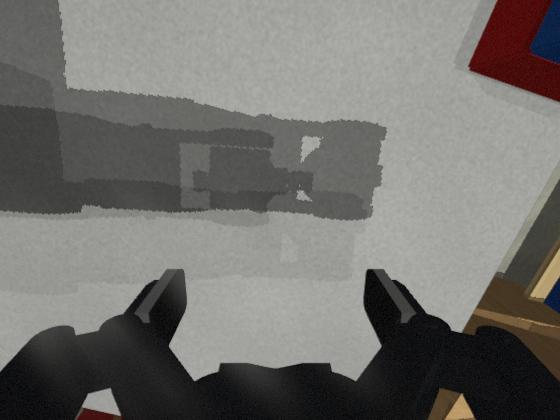

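```bash
cat > h.py <<'E'
from station import env
import numpy as np, cv2
def cam(n, s=None):
    p=env.camera_params(n); K=p["camera_matrix"]
    if n!="wrist": return K,p["R"],p["t"]
    T=p["T_tool_cam"]; s=s or env.sense()
    R=s["eef_rot"]@T[:3,:3]; c=s["eef_rot"]@T[:3,3]+s["tcp_pos"]
    return K,R.T,-R.T@c
def atz(n,uv,z,s=None):
    K,R,t=cam(n,s); c=-R.T@t; d=R.T@np.linalg.inv(K)@np.array([uv[0],uv[1],1.])
    return c+d*(z-c[2])/d[2]
def proj(n,X,s=None):
    K,R,t=cam(n,s); q=K@(R@np.asarray(X,float)+t); return q[:2]/q[2]
def tri(obs):
    A=[];b=[]
    for n,uv in obs:
        K,R,t=cam(n); c=-R.T@t; d=R.T@np.linalg.inv(K)@np.array([uv[0],uv[1],1.]); d/=np.linalg.norm(d)
        P=np.eye(3)-np.outer(d,d); A.append(P); b.append(P@c)
    X=np.linalg.lstsq(np.vstack(A),np.hstack(b),rcond=None)[0]; return X
def crop(src,out,x,y,w,h,k):
    im=cv2.imread(src)[y:y+h,x:x+w]; cv2.imwrite(out,cv2.resize(im,None,fx=k,fy=k,interpolation=cv2.INTER_CUBIC))
def snap(n,out):
    s=env.sense(); im=env.read_camera(n); cv2.imwrite(out,im[:,:,::-1]); return s
E
python3 - <<'E'
from h import *
crop("pics/scene0.png","pics/s1.png",220,190,150,120,5)
crop("pics/scene0.png","pics/s2.png",90,180,150,120,5)
crop("pics/side0.png","pics/d1.png",180,100,200,160,4)
crop("pics/side0.png","pics/d2.png",240,270,190,140,4)
E
```

```text
(no output)
```

View pics/s1.png

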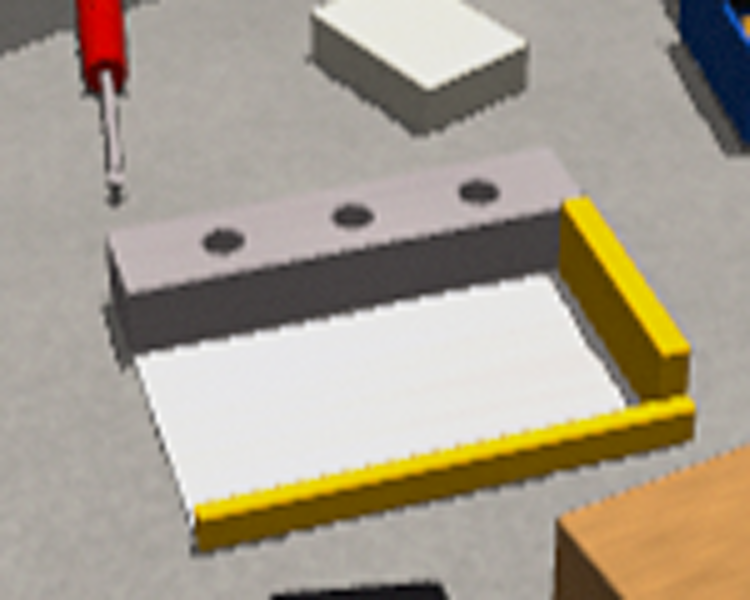

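View pics/s2.png

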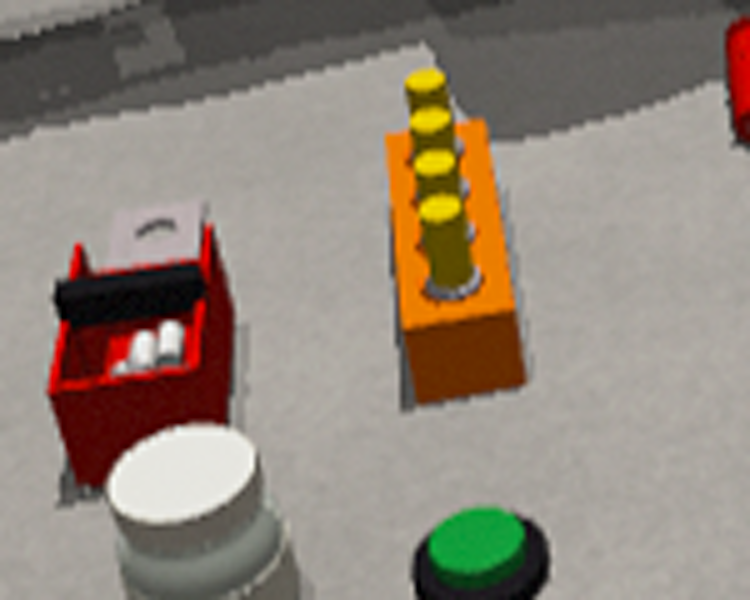

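View pics/d1.png

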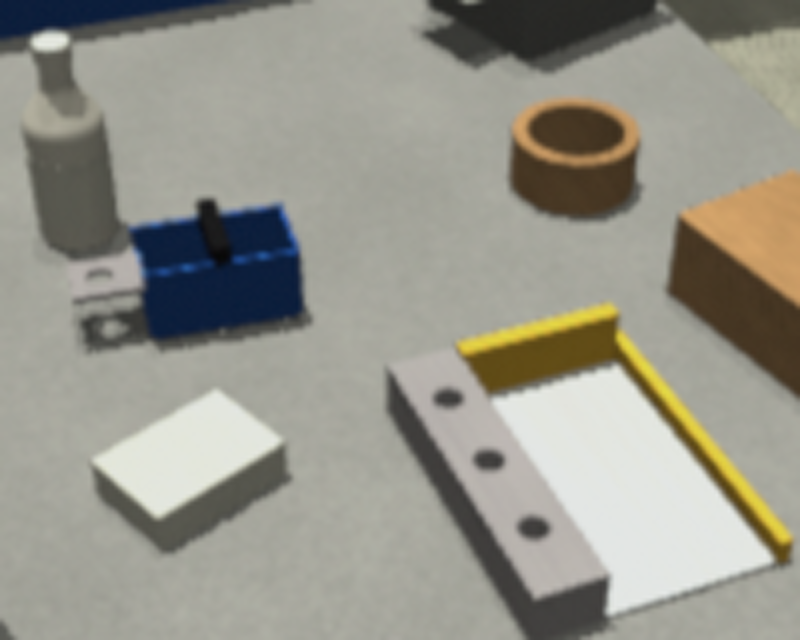

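View pics/d2.png

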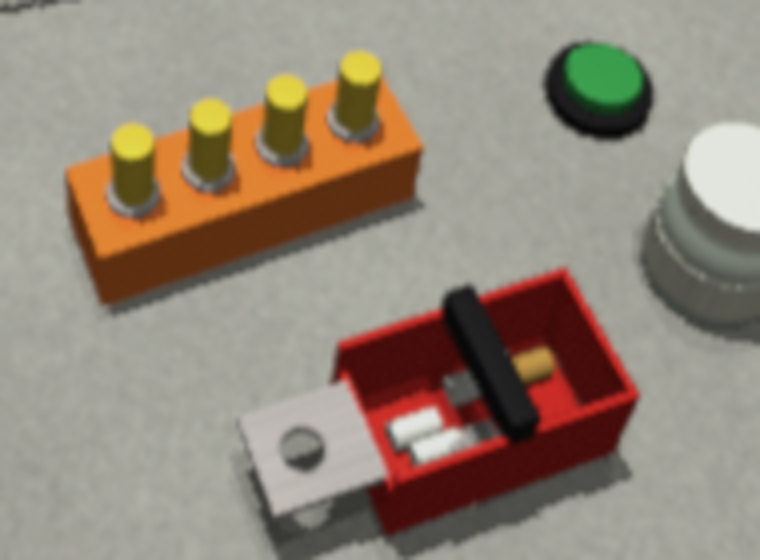

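```bash
python3 - <<'E'
from h import *
S1=lambda p:(220+(p[0]+.5)/5-.5,190+(p[1]+.5)/5-.5)
S2=lambda p:(90+(p[0]+.5)/5-.5,180+(p[1]+.5)/5-.5)
D1=lambda p:(180+(p[0]+.5)/4-.5,100+(p[1]+.5)/4-.5)
D2=lambda p:(240+(p[0]+.5)/4-.5,270+(p[1]+.5)/4-.5)
np.set_printoptions(precision=4,suppress=True)
def both(nm,a,b,z):
    print(nm,tri([("scene",a),("side",b)]),atz("scene",a,z)[:2],atz("side",b,z)[:2])
H=[]
for i,(a,b) in enumerate([((479,191),(448,398)),((352,215),(489,460)),((223,241),(533,527))]): both(f"hole{i+1}",S1(a),D1(b),.04)
for i,(a,b) in enumerate([((427,80),(133,138)),((432,120),(210,113)),((436,163),(287,90)),((441,208),(361,67))]): both(f"pin{i+1}top",S2(a),D2(b),.089)
both("button",S2((479,540)),D2((604,74)),.03)
both("redeye",S2((157,232)),D2((302,448)),.043)
# bar top ends of red z=.074
print("red bar ends side",atz("side",D2((460,293)),.074),atz("side",D2((522,425)),.074))
print("red bar ends scene", atz("scene",S2((55,283)),.074),atz("scene",S2((200,268)),.074))
print("blue eye side",atz("side",D1((99,275)),.043))
print("blue bar side",atz("side",D1((207,204)),.074),atz("side",D1((221,252)),.074))
E
```

```text
hole1 [0.5509 0.0447 0.0405] [0.5487 0.0464] [0.5511 0.0432]
hole2 [ 0.5527 -0.0176  0.0409] [ 0.5501 -0.016 ] [ 0.553  -0.0187]
hole3 [ 0.5545 -0.0791  0.0406] [ 0.5526 -0.078 ] [ 0.5548 -0.0798]
pin1top [ 0.3901 -0.2634  0.0896] [ 0.3881 -0.2626] [ 0.3904 -0.2641]
pin2top [ 0.4275 -0.263   0.0894] [ 0.4259 -0.2623] [ 0.4277 -0.2638]
pin3top [ 0.4654 -0.2635  0.0892] [ 0.4641 -0.2626] [ 0.4657 -0.2645]
pin4top [ 0.5031 -0.2635  0.0892] [ 0.5018 -0.2626] [ 0.5034 -0.2647]
button [ 0.6475 -0.2674  0.0204] [ 0.6572 -0.2655] [ 0.6421 -0.2745]
redeye [ 0.4151 -0.399   0.0434] [ 0.414  -0.3986] [ 0.4153 -0.3993]
red bar ends side [ 0.4975 -0.3749  0.074 ] [ 0.4933 -0.4333  0.074 ]
red bar ends scene [ 0.4893 -0.432   0.074 ] [ 0.496 -0.37   0.074]
blue eye side [0.3715 0.2446 0.043 ]
blue bar side [0.4547 0.2578 0.074 ] [0.4484 0.199  0.074 ]
```

```bash
python3 -m handwheel '60 -4 0 -10 60; 120 -8 0 -20 60; 180 -11 10 -30 60; 240 -14 20 -40 60; 300 -17 30 -50 60; 356 -20 40 -60 60; 356 -20 54 -69 60; 356 -20 54 -69 60; 356 -20 54 -69 60' 40; python3 - <<'E'
from h import *
s=snap("wrist","pics/w1.png"); print(s["tcp_pos"],s["eef_rot"])
snap("scene","pics/scene1.png"); snap("side","pics/side1.png")
E
```

```text
time: 1.27
tcp_pos: [0.4942, -0.4041, 0.3513]
eef_rot: [[0.076, 0.997, 0.0], [0.997, -0.076, -0.0], [-0.0, 0.0, -1.0]]
contact_force: [-0.3, -0.1, 0.5]
width: 0.0514
[ 0.49419399 -0.40410288  0.35130224] [[ 7.59640675e-02  9.97110501e-01  3.31793072e-04]
 [ 9.97110498e-01 -7.59639458e-02 -3.65309842e-04]
 [-3.39049968e-04  3.58584777e-04 -9.99999878e-01]]
```

View pics/w1.png

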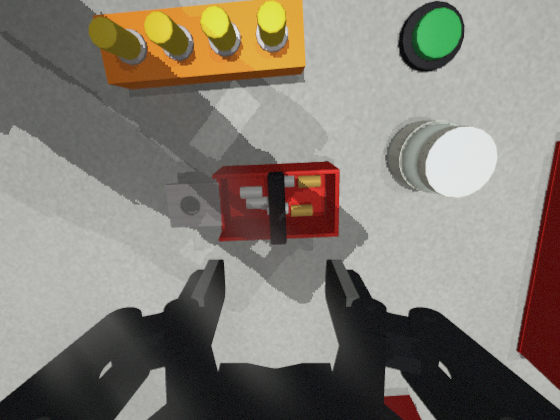

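View pics/scene1.png

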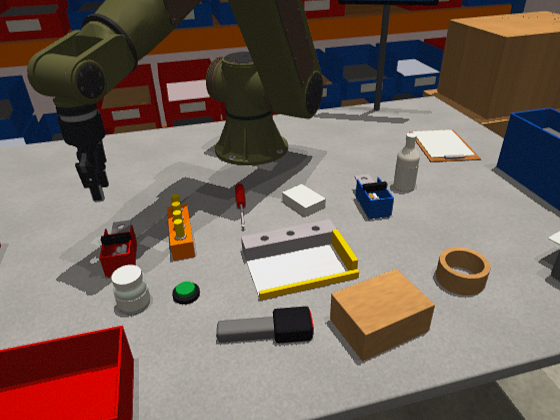

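View pics/side1.png

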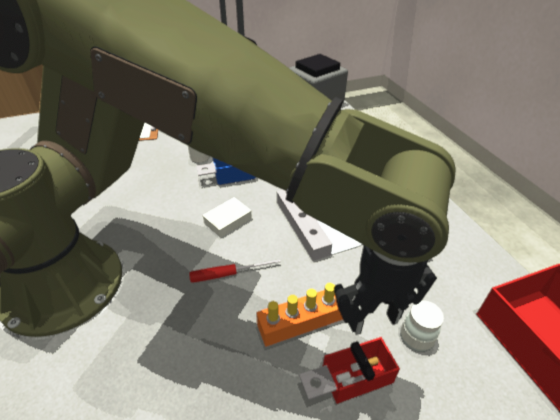

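```bash
python3 - <<'E'
from h import *
crop("pics/w1.png","pics/w1c.png",150,150,200,110,4)
E
```

```text
(no output)
```

View pics/w1c.png

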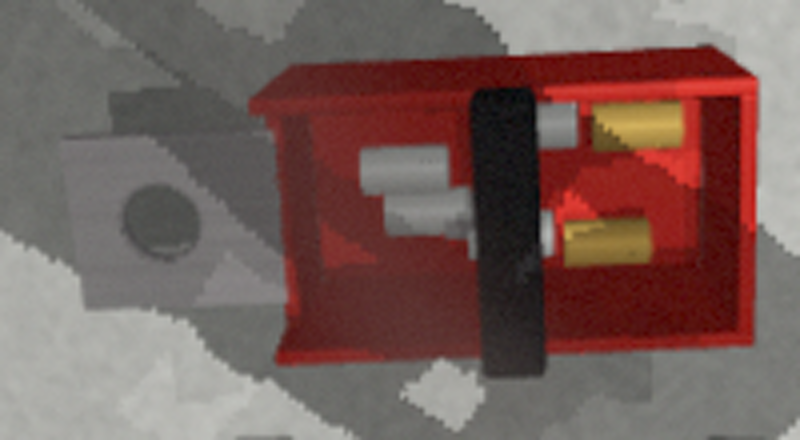

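```bash
python3 - <<'E'
from h import *
np.set_printoptions(precision=4,suppress=True)
C=lambda p:(150+(p[0]+.5)/4-.5,150+(p[1]+.5)/4-.5)
e=atz("wrist",C((161,219)),.043);a=atz("wrist",C((503,92)),.074);b=atz("wrist",C((515,373)),.074)
print(e,a,b,(a+b)/2,np.linalg.norm(a-b),np.linalg.norm((a+b)[:2]/2-e[:2]))
d=(a+b)/2-e; print(np.degrees(np.arctan2(d[1],d[0])),np.degrees(np.arctan2((a-b)[1],(a-b)[0]))-90)
E
```

```text
[ 0.4154 -0.3989  0.043 ] [ 0.4982 -0.37    0.074 ] [ 0.4963 -0.4313  0.074 ] [ 0.4972 -0.4006  0.074 ] 0.06141698306476555 0.08187825299945123
-1.200158750578984 -1.7353626219868374
```

```bash
python3 -m handwheel '4 3 0 -3 55; 4 3 50 -3 55; 4 3 100 -3 55; 4 3 130 -3 55; 4 3 130 -3 55; 4 3 131 -3 0; 4 3 131 -3 0; 4 3 131 -3 0; 4 3 131 -3 0; 4 3 131 -3 0' 60; python3 - <<'E'
from h import *
s=snap("wrist","pics/w2.png"); print(s["width"],s["contact_force"])
E
```

```text
time: 2.68
tcp_pos: [0.4982, -0.4002, 0.2217]
eef_rot: [[0.019, 1.0, 0.002], [1.0, -0.019, -0.002], [-0.002, 0.002, -1.0]]
contact_force: [-0.5, 0.2, 7.5]
width: 0.0128
0.012808975309408898 [-0.51975825  0.22168607  7.52043071]
```

View pics/w2.png

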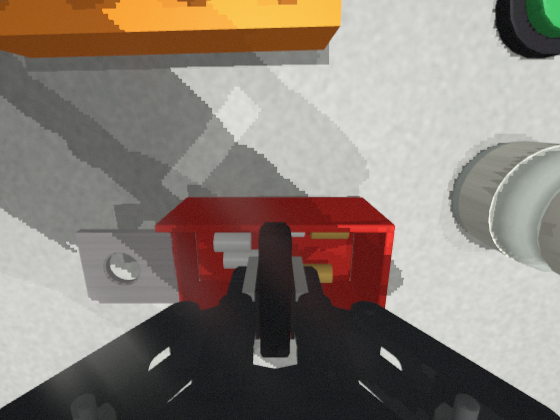

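```bash
python3 -m handwheel '0 0 -30 0 0; 0 0 -80 0 0; 0 0 -140 -1 0; 40 10 -160 -2 0; 90 30 -160 -3 0; 145 55 -160 -3 0; 200 80 -160 -3 0; 255 105 -160 -3 0; 305 128 -160 -3 0; 313 129 -160 -3 0' 60; python3 -m handwheel '0 0 0 0 0;0 0 0 0 0' 60;  python3 - <<'E'
from h import *
s=snap("wrist","pics/w3.png"); print(s["tcp_pos"],s["eef_rot"])
E
```

```text
time: 3.98
tcp_pos: [0.6337, -0.0862, 0.3799]
eef_rot: [[-0.037, 0.999, 0.0], [0.999, 0.037, 0.0], [0.0, 0.0, -1.0]]
contact_force: [-0.6, -0.4, -3.0]
width: 0.0131
time: 4.22
tcp_pos: [0.6325, -0.0908, 0.3799]
eef_rot: [[-0.032, 1.0, 0.0], [1.0, 0.032, -0.0], [-0.0, 0.0, -1.0]]
contact_force: [0.0, -0.5, -2.1]
width: 0.0129
[ 0.63253839 -0.09075853  0.37992614] [[-3.15269835e-02  9.99502892e-01  1.31332769e-04]
 [ 9.99502882e-01  3.15270081e-02 -1.89955918e-04]
 [-1.94002019e-04  1.25278744e-04 -9.99999973e-01]]
```

View pics/w3.png

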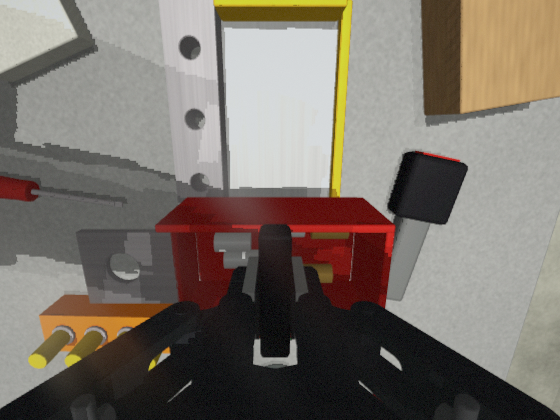

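```bash
python3 - <<'E'
from h import *
crop("pics/w3.png","pics/w3c.png",150,0,220,205,3)
E
```

```text
(no output)
```

View pics/w3c.png

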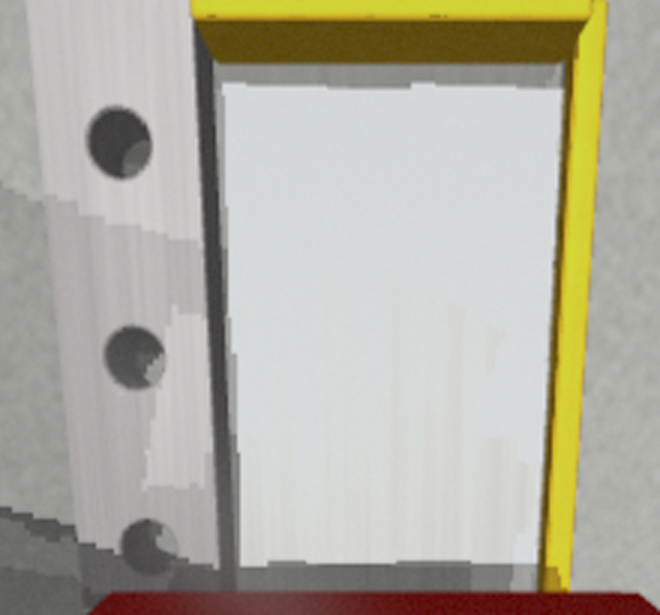

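```bash
python3 - <<'E'
from h import *
np.set_printoptions(precision=4,suppress=True)
C=lambda p:(150+(p[0]+.5)/3-.5,0+(p[1]+.5)/3-.5)
h=[atz("wrist",C(p),.04) for p in ((119,143),(134,357),(149,546))]
print(h)
d=h[0]-h[2]; yaw=np.arctan2(-d[0],d[1]); print(np.degrees(yaw),np.linalg.norm(d))
ux=np.array([np.cos(yaw),np.sin(yaw)]);uy=np.array([-ux[1],ux[0]])
o=h[1][:2]+.082*ux-.0025*uy; print("origin",o,"s1",o+.0645*uy,"s2",o+.0025*uy)
for nm,p,z in [("ledge",(197,40),.04),("ledge",(219,567),.04),("rail",(572,57),.02),("rail",(541,590),.02),("stop",(300,20),.045),("stop",(500,20),.045)]:
    q=atz("wrist",C(p),z)[:2]-o; print(nm,q@ux,q@uy)
E
```

```text
[array([0.5513, 0.0451, 0.04  ]), array([ 0.5531, -0.0166,  0.04  ]), array([ 0.5555, -0.0782,  0.04  ])]
1.9117334313649823 0.12331416017543466
origin [ 0.6351 -0.0164] s1 [0.633  0.0481] s2 [ 0.6351 -0.0139]
ledge -0.05653920219511246 0.09124590125765727
ledge -0.05813975029236127 -0.06645866414032214
rail 0.05765741865983017 0.09240859708690925
rail 0.056876722103799224 -0.07952830362956768
stop -0.025806790573606044 0.09473093507455307
stop 0.03167197148034262 0.09467378716456755
```

```bash
python3 -m handwheel '50 2 0 0 0; 100 4 0 0 0; 124 5 20 0 0; 124 5 60 0 0; 124 5 90 0 0; 124 5 110 0 0; 124 5 125 0 0; 124 5 140 0 0; 124 5 146 0 0; 124 5 146 0 0' 60; python3 - <<'E'
from h import *
s=snap("wrist","pics/w4.png"); print(s["tcp_pos"],s["contact_force"])
snap("scene","pics/scene4.png")
crop("pics/scene4.png","pics/scene4c.png",200,180,200,150,4)
E
```

```text
time: 5.52
tcp_pos: [0.6339, 0.0346, 0.2337]
eef_rot: [[-0.033, 0.999, -0.0], [0.999, 0.033, 0.0], [0.0, -0.0, -1.0]]
contact_force: [0.3, 0.1, -2.3]
width: 0.0131
[0.63391691 0.03463635 0.23365353] [ 0.27816745  0.09554866 -2.31249727]
```

View pics/w4.png

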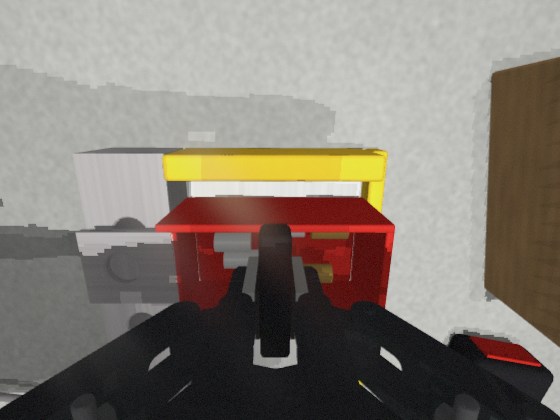

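View pics/scene4c.png

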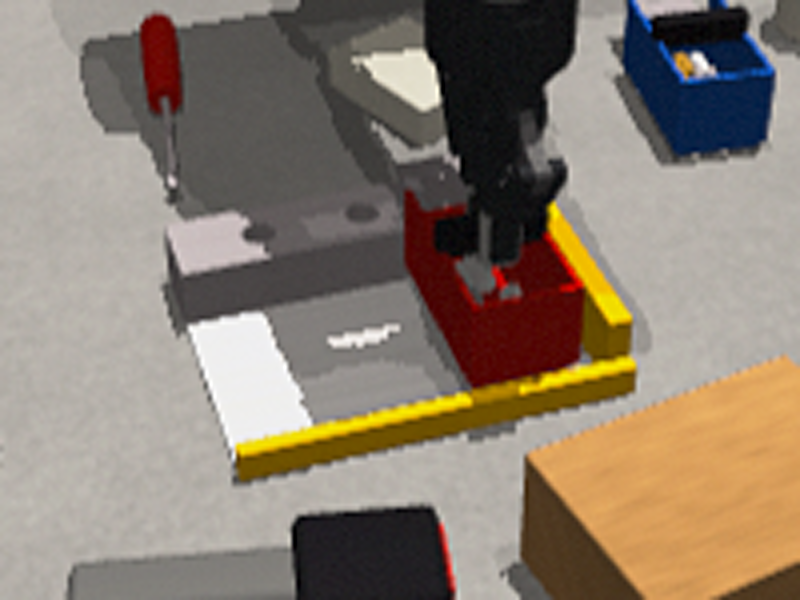

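```bash
python3 -m handwheel '0 0 4 0 0; 0 0 8 0 0; 0 0 8 0 0; 4 0 8 0 0; 8 0 8 0 0; 11 0 8 0 0; 12 0 8 0 0; 12 0 8 0 0' 60
```

```text
time: 6.62
tcp_pos: [0.6335, 0.0468, 0.2258]
eef_rot: [[-0.033, 0.999, 0.0], [0.999, 0.033, 0.0], [0.0, 0.0, -1.0]]
contact_force: [0.1, 0.8, 0.4]
width: 0.0132
```

```bash
python3 -m handwheel '1 0 0 0 0; 1 0 0 0 0' 60; python3 -m handwheel '1 0 0 0 0; 1 0 0 0 0' 60;python3 -m handwheel '1 0 0 0 0; 1 0 0 0 0' 60
```

```text
time: 6.88
tcp_pos: [0.6335, 0.0476, 0.2258]
eef_rot: [[-0.033, 0.999, 0.0], [0.999, 0.033, -0.0], [-0.0, 0.0, -1.0]]
contact_force: [-1.1, -0.9, 1.8]
width: 0.0128
time: 7.12
tcp_pos: [0.6334, 0.0486, 0.2258]
eef_rot: [[-0.033, 0.999, 0.0], [0.999, 0.033, -0.0], [-0.0, 0.0, -1.0]]
contact_force: [-0.4, -1.5, 1.1]
width: 0.0129
time: 7.38
tcp_pos: [0.6334, 0.0493, 0.2258]
eef_rot: [[-0.033, 0.999, 0.0], [0.999, 0.033, -0.001], [-0.001, 0.0, -1.0]]
contact_force: [-0.1, -5.6, 1.8]
width: 0.0129
```

```bash
python3 -m handwheel '1 0 0 0 0; 1 0 0 0 0' 60; python3 - <<'E'
from h import *
s=snap("wrist","pics/w5.png")
crop("pics/w5.png","pics/w5c.png",60,120,340,200,2)
E
```

```text
time: 7.62
tcp_pos: [0.6334, 0.0496, 0.2258]
eef_rot: [[-0.032, 0.999, 0.0], [0.999, 0.032, -0.002], [-0.002, 0.0, -1.0]]
contact_force: [-0.3, -9.5, 2.4]
width: 0.0126
```

View pics/w5c.png

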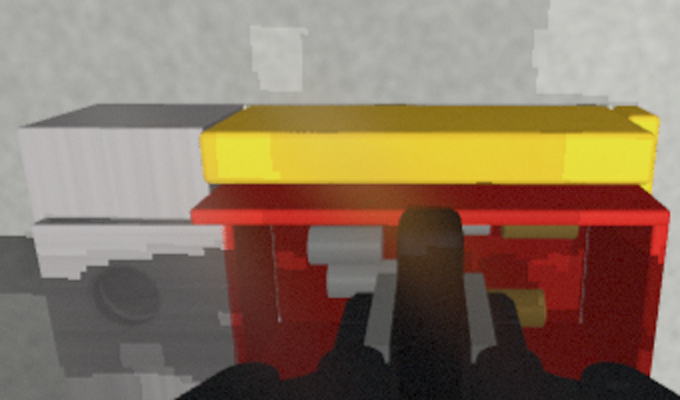

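```bash
python3 -m handwheel '0 0 0 0 45; 0 0 0 0 45; 0 0 -30 0 45; 0 0 -80 0 45; 0 0 -130 0 45; 0 0 -130 0 45' 60; python3 - <<'E'
from h import *
np.set_printoptions(precision=4,suppress=True)
s=snap("wrist","pics/w6.png"); print(s["tcp_pos"],s["eef_rot"])
print("bottle top side",atz("side",(180+50/4,100+42/4),.16), "base front", atz("side",(180+77/4,100+245/4),0), atz("scene",(404,190),0))
E
```

```text
time: 8.43
tcp_pos: [0.6335, 0.0509, 0.3601]
eef_rot: [[-0.033, 0.999, 0.007], [0.999, 0.033, 0.0], [0.0, 0.007, -1.0]]
contact_force: [0.3, -0.5, -1.2]
width: 0.0382
[0.6335 0.0509 0.3601] [[-0.0334  0.9994  0.0072]
 [ 0.9994  0.0334  0.0005]
 [ 0.0002  0.0072 -1.    ]]
bottle top side [0.3783 0.3608 0.16  ] base front [0.3723 0.3449 0.    ] [0.3943 0.361  0.    ]
```

View pics/w6.png

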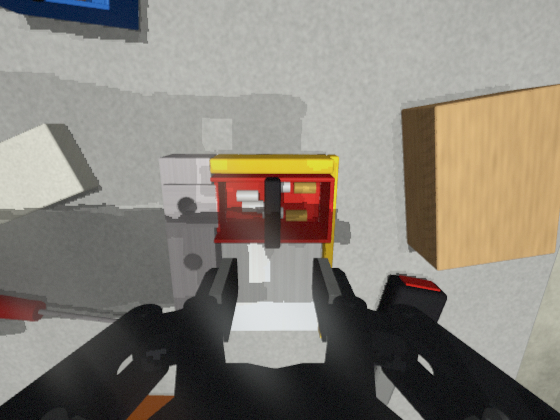

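```bash
python3 -m handwheel '40 -40 0 0 55; 85 -80 0 3 55; 130 -120 0 6 55; 170 -160 0 10 55; 183 -176 0 10 55; 183 -176 0 10 55; 183 -176 0 10 55' 60; python3 - <<'E'
from h import *
s=snap("wrist","pics/w7.png"); print(s["tcp_pos"],s["eef_rot"])
snap("scene","pics/scene7.png")
crop("pics/w7.png","pics/w7c.png",150,140,200,120,4)
E
```

```text
time: 9.35
tcp_pos: [0.4521, 0.2271, 0.3553]
eef_rot: [[0.141, 0.99, -0.0], [0.99, -0.141, -0.0], [-0.0, -0.0, -1.0]]
contact_force: [0.5, 0.3, -0.3]
width: 0.0469
[0.45212524 0.22708727 0.35526158] [[ 1.41373144e-01  9.89956290e-01 -4.20898527e-04]
 [ 9.89956308e-01 -1.41373284e-01 -3.21537335e-04]
 [-3.77811714e-04 -3.71214407e-04 -9.99999860e-01]]
```

View pics/w7.png

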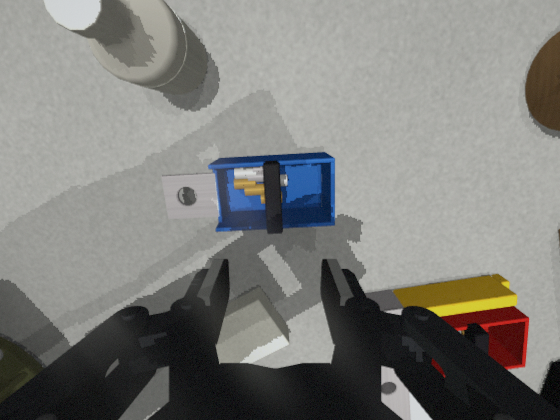

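View pics/w7c.png

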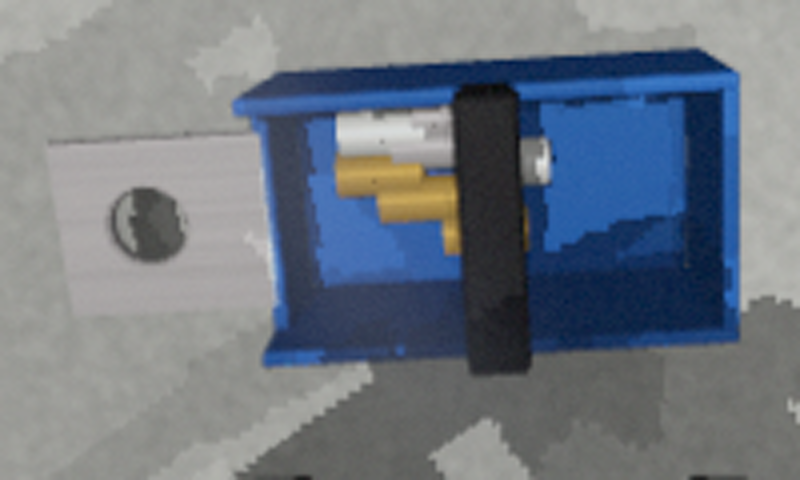

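View pics/scene7.png

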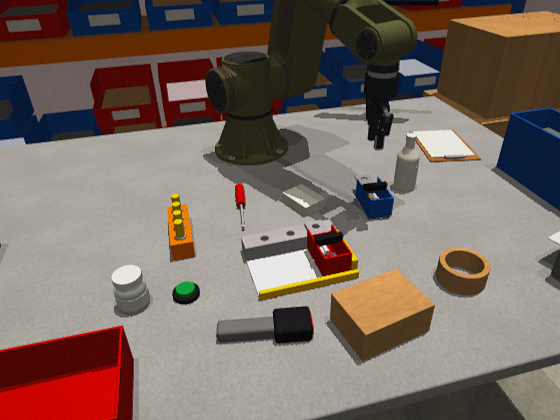

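```bash
python3 - <<'E'
from h import *
np.set_printoptions(precision=4,suppress=True)
C=lambda p:(150+(p[0]+.5)/4-.5,140+(p[1]+.5)/4-.5)
e=atz("wrist",C((148,225)),.043);a=atz("wrist",C((487,88)),.074);b=atz("wrist",C((500,372)),.074)
m=(a+b)/2
print(e,m,np.linalg.norm(a-b),np.linalg.norm((m-e)[:2]))
d=m-e; print(np.degrees(np.arctan2(d[1],d[0])),np.degrees(np.arctan2((a-b)[1],(a-b)[0]))-90)
s=env.sense(); w=(m-s["tcp_pos"])[:2]; R=s["eef_rot"]; print("dx dy",1e3*w@R[:2,0],1e3*w@R[:2,1], "yaw",np.degrees(np.arctan2(R[1,0],R[0,0])))
E
```

```text
[0.3711 0.2454 0.043 ] [0.4531 0.239  0.074 ] 0.06171199462928461 0.08223978920210821
-4.463748765714085 -5.662045622956782
dx dy 12.040229359536083 -0.7531455439395507 yaw 81.82681739278839
```

```bash
python3 -m handwheel '12 -1 0 -3 55; 12 -1 50 -3 55; 12 -1 100 -3 55; 12 -1 130 -3 55; 12 -1 133 -3 55; 12 -1 133 -3 0; 12 -1 133 -3 0; 12 -1 133 -3 0; 12 -1 133 -3 0; 12 -1 133 -3 0' 60; python3 - <<'E'
from h import *
s=snap("wrist","pics/w8.png"); 
E
```

```text
time: 10.7
tcp_pos: [0.4525, 0.2399, 0.2242]
eef_rot: [[0.089, 0.996, 0.003], [0.996, -0.089, 0.001], [0.001, 0.003, -1.0]]
contact_force: [-0.2, 0.0, 7.3]
width: 0.0131
```

View pics/w8.png

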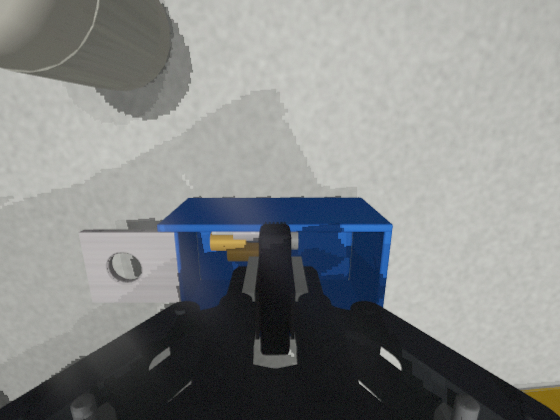

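```bash
python3 -m handwheel '0 0 -40 0 0; 0 0 -90 0 0; 0 0 -140 0 0; -35 30 -150 -2 0; -75 65 -150 -4 0; -120 100 -150 -6 0; -165 135 -150 -7 0; -210 170 -150 -7 0; -245 200 -150 -7 0; -253 207 -150 -7 0' 60; python3 -m handwheel '0 0 0 0 0;0 0 0 0 0' 60;  python3 - <<'E'
from h import *
s=snap("wrist","pics/w9.png"); print(s["tcp_pos"],s["eef_rot"])
E
```

```text
time: 12.0
tcp_pos: [0.6364, -0.0331, 0.3723]
eef_rot: [[-0.03, 1.0, -0.001], [1.0, 0.03, -0.0], [-0.0, -0.001, -1.0]]
contact_force: [-0.3, 0.2, -3.8]
width: 0.013
time: 12.25
tcp_pos: [0.6353, -0.0296, 0.3729]
eef_rot: [[-0.034, 0.999, -0.0], [0.999, 0.034, 0.0], [0.0, -0.0, -1.0]]
contact_force: [0.6, 0.6, -3.2]
width: 0.0129
[ 0.63527412 -0.02960083  0.37289232] [[-3.41396047e-02  9.99417066e-01 -1.26487472e-04]
 [ 9.99417051e-01  3.41396309e-02  2.10795105e-04]
 [ 2.14990461e-04 -1.19217275e-04 -9.99999970e-01]]
```

View pics/w9.png

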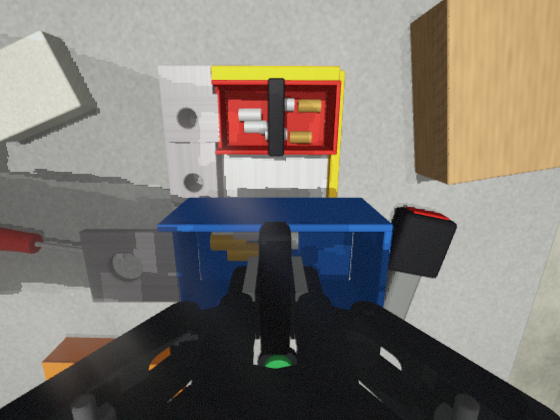

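```bash
python3 -m handwheel '0 1 30 0 0; 0 1 70 0 0; 0 1 95 0 0; 0 1 115 0 0; 0 1 128 0 0; 0 1 137 0 0; 0 1 137 0 0; 0 1 142 0 0; 0 1 145 0 0; 0 1 145 0 0' 60; python3 - <<'E'
from h import *
s=snap("wrist","pics/w10.png"); 
snap("scene","pics/scene10.png")
crop("pics/scene10.png","pics/scene10c.png",200,180,200,150,4)
E
```

```text
time: 13.55
tcp_pos: [0.6369, -0.0308, 0.2283]
eef_rot: [[-0.033, 0.999, 0.001], [0.999, 0.033, -0.0], [-0.0, 0.001, -1.0]]
contact_force: [-0.1, -0.9, 1.3]
width: 0.0132
```

View pics/w10.png

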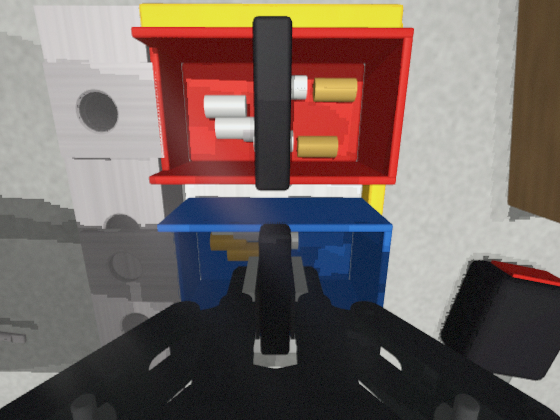

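View pics/scene10c.png

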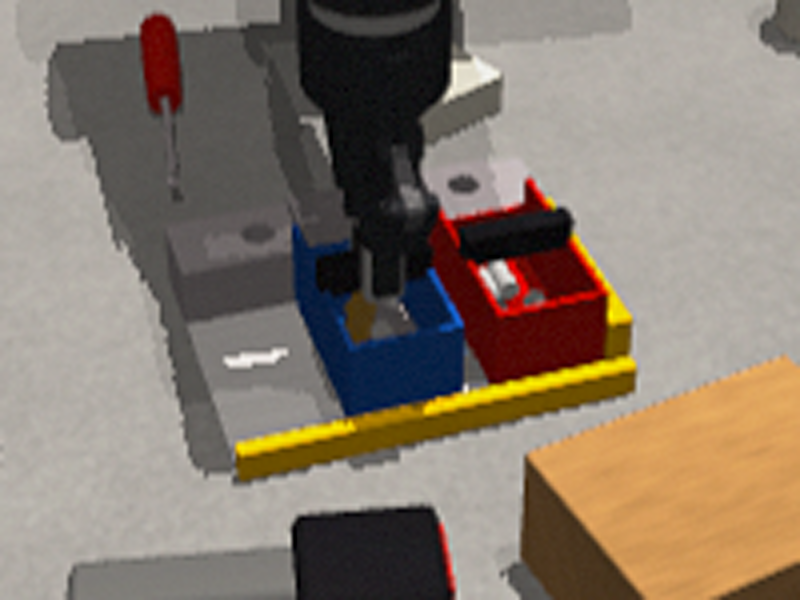

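```bash
python3 -m handwheel '4 0 0 0 0; 8 0 0 0 0; 12 0 0 0 0; 15 0 0 0 0; 16 0 0 0 0; 16 0 0 0 0' 60;  python3 -m handwheel '1 0 0 0 0; 1 0 0 0 0' 60;python3 -m handwheel '1 0 0 0 0; 1 0 0 0 0' 60; python3 -m handwheel '1 0 0 0 0; 1 0 0 0 0' 60
```

```text
time: 14.4
tcp_pos: [0.6364, -0.0145, 0.2283]
eef_rot: [[-0.033, 0.999, 0.001], [0.999, 0.033, -0.0], [-0.0, 0.001, -1.0]]
contact_force: [0.9, -3.7, 5.8]
width: 0.0127
time: 14.65
tcp_pos: [0.6364, -0.0136, 0.2283]
eef_rot: [[-0.033, 0.999, 0.001], [0.999, 0.033, -0.0], [-0.0, 0.001, -1.0]]
contact_force: [0.0, -3.9, 7.5]
width: 0.0126
time: 14.9
tcp_pos: [0.6363, -0.0126, 0.2283]
eef_rot: [[-0.033, 0.999, 0.001], [0.999, 0.033, -0.0], [-0.0, 0.001, -1.0]]
contact_force: [0.4, -5.0, 6.3]
width: 0.0129
time: 15.15
tcp_pos: [0.6363, -0.012, 0.2283]
eef_rot: [[-0.033, 0.999, 0.001], [0.999, 0.033, -0.001], [-0.001, 0.001, -1.0]]
contact_force: [-1.6, -7.1, 6.9]
width: 0.0126
```

```bash
python3 -m handwheel '1 0 -0.5 0 0; 1 0 -0.5 0 0' 60;python3 -m handwheel '1 0 0 0 0; 1 0 0 0 0' 60; python3 - <<'E'
from h import *
s=snap("wrist","pics/w11.png"); crop("pics/w11.png","pics/w11c.png",60,0,370,300,2)
E
```

```text
time: 15.4
tcp_pos: [0.6362, -0.0117, 0.2283]
eef_rot: [[-0.032, 0.999, 0.001], [0.999, 0.032, -0.002], [-0.002, 0.001, -1.0]]
contact_force: [2.0, -12.7, 2.7]
width: 0.0123
time: 15.65
tcp_pos: [0.6362, -0.0115, 0.2284]
eef_rot: [[-0.032, 0.999, 0.001], [0.999, 0.032, -0.003], [-0.003, 0.001, -1.0]]
contact_force: [2.1, -19.8, 2.5]
width: 0.0128
```

View pics/w11c.png

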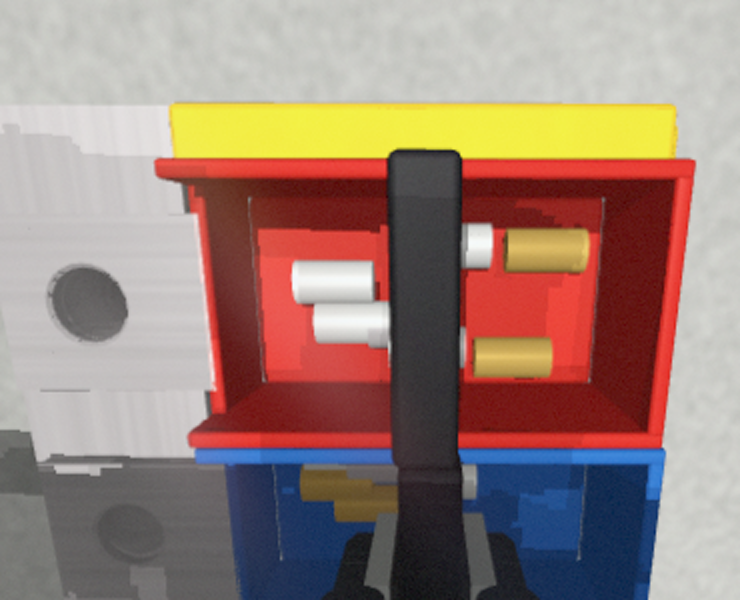

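```bash
python3 -m handwheel '0 0 0 0 45; 0 0 0 0 45; 0 0 -30 0 45; 0 0 -80 0 45; -5 -40 -120 0 45; -5 -60 -130 0 45; -5 -60 -130 0 45; -5 -60 -130 0 45' 60; python3 - <<'E'
from h import *
np.set_printoptions(precision=4,suppress=True)
s=snap("wrist","pics/w12.png"); print(s["tcp_pos"],s["eef_rot"])
crop("pics/w12.png","pics/w12c.png",150,80,260,200,3)
E
```

```text
time: 16.7
tcp_pos: [0.5766, -0.0164, 0.3575]
eef_rot: [[-0.033, 0.999, -0.001], [0.999, 0.033, 0.0], [0.0, -0.001, -1.0]]
contact_force: [0.7, 0.8, 0.5]
width: 0.0387
[ 0.5766 -0.0164  0.3575] [[-0.0333  0.9994 -0.0007]
 [ 0.9994  0.0333  0.0002]
 [ 0.0003 -0.0007 -1.    ]]
```

View pics/w12c.png

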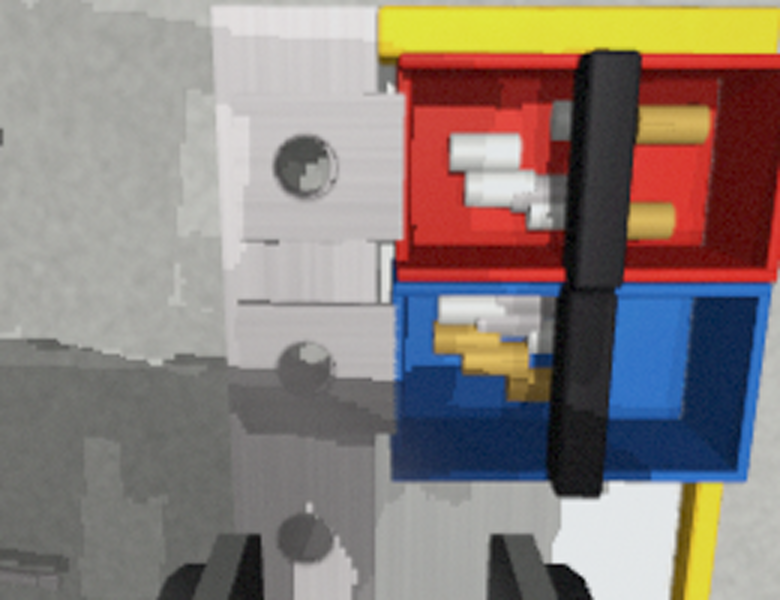

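```bash
python3 - <<'E'
from h import *
np.set_printoptions(precision=4,suppress=True)
C=lambda p:(150+(p[0]+.5)/3-.5,80+(p[1]+.5)/3-.5)
print(atz("wrist",C((306,167)),.047),atz("wrist",C((305,368)),.047),atz("wrist",C((305,538)),.04))
E
```

```text
[0.5544 0.0454 0.047 ] [ 0.5548 -0.0161  0.047 ] [ 0.555  -0.0781  0.04  ]
```

```bash
python3 -m handwheel '-30 -10 0 10 50; -60 -20 0 20 50; -90 -30 0 30 50; -120 -40 0 40 50; -150 -50 0 50 50; -180 -60 0 60 50; -210 -70 0 70 50; -235 -80 0 80 50; -244 -82 0 90 50; -244 -82 0 92 50' 60; python3 -m handwheel '0 0 0 0 50; 0 0 0 0 50' 60; python3 - <<'E'
from h import *
np.set_printoptions(precision=4,suppress=True)
s=snap("wrist","pics/w13.png"); print(s["tcp_pos"],s["eef_rot"],s["joint_pos"])
crop("pics/w13.png","pics/w13c.png",180,100,200,180,4)
E
```

```text
time: 18.0
tcp_pos: [0.5026, -0.2638, 0.3572]
eef_rot: [[1.0, -0.003, -0.001], [-0.003, -1.0, 0.001], [-0.001, -0.001, -1.0]]
contact_force: [0.0, 0.3, -0.6]
width: 0.0427
time: 18.25
tcp_pos: [0.5026, -0.2627, 0.358]
eef_rot: [[1.0, 0.001, -0.0], [0.001, -1.0, 0.0], [-0.0, -0.0, -1.0]]
contact_force: [0.4, 0.6, -0.2]
width: 0.0429
[ 0.5026 -0.2627  0.358 ] [[ 1.      0.0012 -0.0002]
 [ 0.0012 -1.      0.0002]
 [-0.0002 -0.0002 -1.    ]] [-0.5463  0.3788  1.5274  0.0001  1.2357  1.0233]
```

View pics/w13.png

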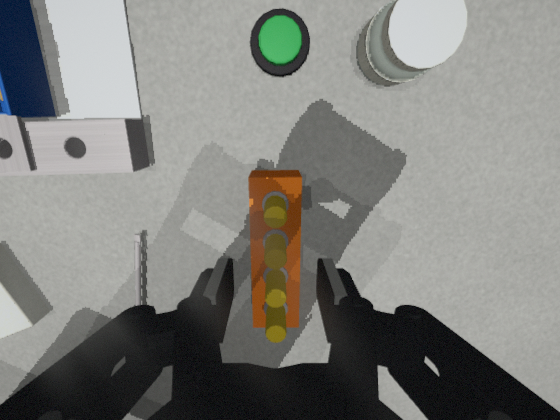

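View pics/w13c.png

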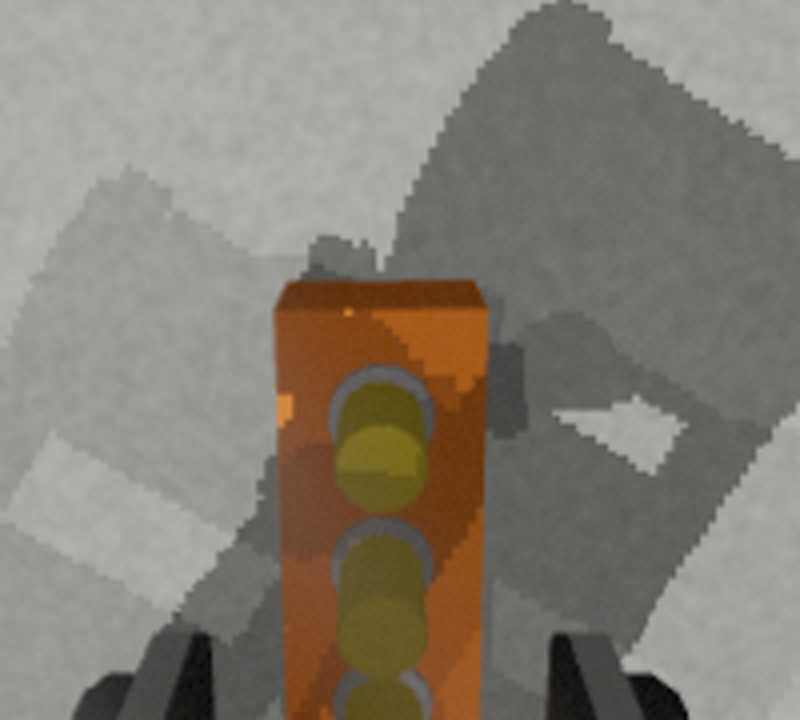

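```bash
python3 - <<'E'
from h import *
np.set_printoptions(precision=4,suppress=True)
C=lambda p:(180+(p[0]+.5)/4-.5,100+(p[1]+.5)/4-.5)
print(atz("wrist",C((381,468)),.089),atz("wrist",C((382,635)),.089),atz("wrist",(280,39),.021))
E
```

```text
[ 0.5036 -0.2638  0.089 ] [ 0.4662 -0.2641  0.089 ] [ 0.6484 -0.2681  0.021 ]
```

```bash
python3 -m handwheel '1 1 50 0 50; 1 1 100 0 50; 1 1 125 0 50; 1 1 131 0 50; 1 1 131 0 50; 1 1 131 0 0; 1 1 131 0 0; 1 1 131 0 0; 1 1 131 0 0; 1 1 131 0 0' 60; python3 -m handwheel '0 0 -20 0 0; 0 0 -60 0 0; 0 0 -110 0 0; 0 0 -110 0 0'; python3 - <<'E'
from h import *
snap("wrist","pics/w14.png")
E
```

```text
time: 19.55
tcp_pos: [0.5036, -0.2643, 0.2286]
eef_rot: [[1.0, -0.002, 0.002], [-0.002, -1.0, -0.001], [0.002, 0.001, -1.0]]
contact_force: [-1.1, 0.4, 5.9]
width: 0.0182
time: 20.05
tcp_pos: [0.5036, -0.2643, 0.3419]
eef_rot: [[1.0, -0.002, 0.007], [-0.002, -1.0, -0.004], [0.007, 0.004, -1.0]]
contact_force: [-0.1, 0.4, -0.8]
width: 0.0183
```

View pics/w14.png

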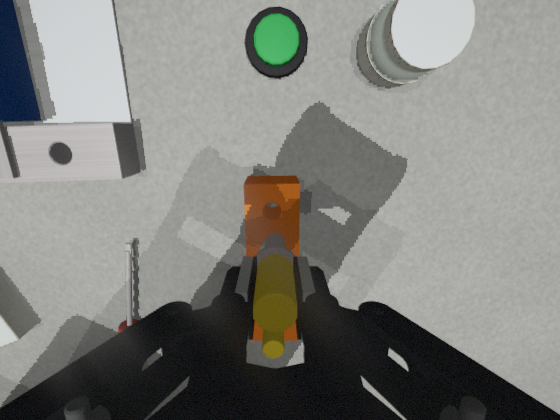

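```bash
python3 -m handwheel '0 -50 0 0 0; 10 -110 0 0 0; 20 -170 0 0 0; 30 -230 0 0 0; 40 -285 0 0 0; 49 -310 0 0 0; 49 -310 0 0 0; 49 -310 30 0 0; 49 -310 44 0 0; 49 -310 44 0 0' 60; python3 -m handwheel '0 0 0 0 0; 0 0 0 0 0'; python3 - <<'E'
from h import *
s=snap("wrist","pics/w15.png"); print(s["tcp_pos"]); snap("scene","pics/scene15.png");snap("side","pics/side15.png")
crop("pics/scene15.png","pics/scene15c.png",240,150,130,100,6)
crop("pics/side15.png","pics/side15c.png",220,130,130,100,6)
print(proj("side",(.5515,.0455,.047)),proj("scene",(.5515,.0455,.047)))
E
```

```text
time: 21.35
tcp_pos: [0.5527, 0.045, 0.2922]
eef_rot: [[1.0, -0.003, -0.002], [-0.003, -1.0, -0.0], [-0.002, 0.0, -1.0]]
contact_force: [0.1, -0.6, -1.4]
width: 0.0186
time: 21.6
tcp_pos: [0.553, 0.0455, 0.294]
eef_rot: [[1.0, -0.002, 0.001], [-0.002, -1.0, -0.0], [0.001, 0.0, -1.0]]
contact_force: [1.0, -0.2, -1.1]
width: 0.0185
[0.55303632 0.04553862 0.29402773]
[291.51579071 196.44430573] [315.47734909 226.11247891]
```

View pics/w15.png

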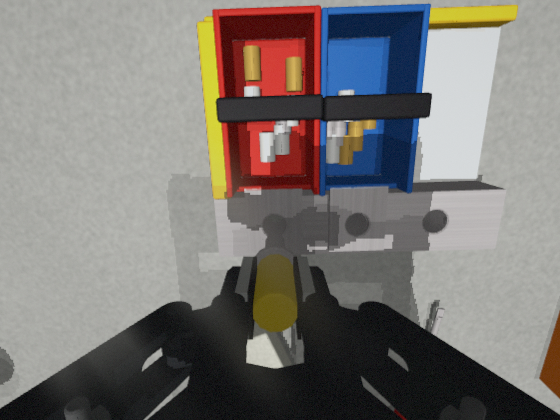

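View pics/scene15c.png

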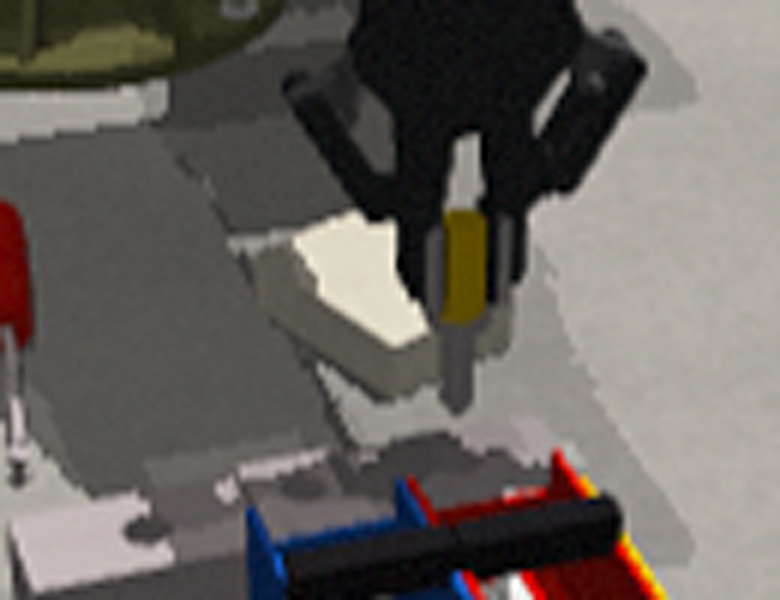

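View pics/side15c.png

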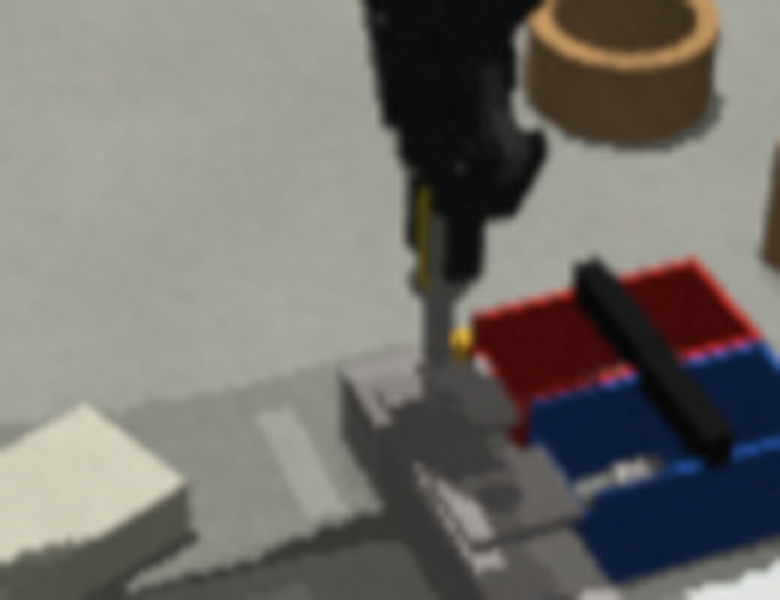

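```bash
python3 - <<'E'
from h import *
crop("pics/w15.png","pics/w15c.png",230,180,220,120,3)
im=cv2.imread("pics/w15c.png"); cv2.imwrite("pics/w15c.png",cv2.convertScaleAbs(im,alpha=1.6,beta=0))
E
```

```text
(no output)
```

View pics/w15c.png

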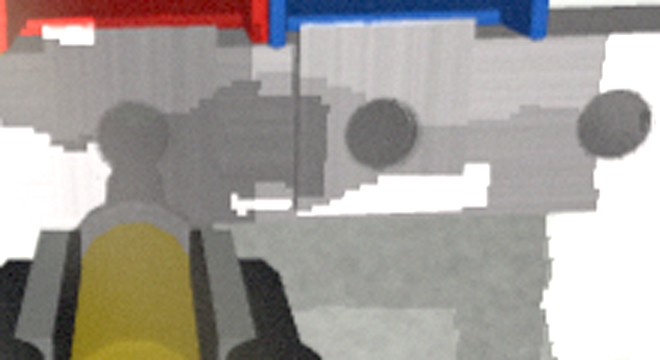

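```bash
python3 - <<'E'
from h import *
np.set_printoptions(precision=4,suppress=True)
C=lambda p:(230+(p[0]+.5)/3-.5,180+(p[1]+.5)/3-.5)
print(atz("wrist",C((133,135)),.047),atz("wrist",C((381,132)),.047),atz("wrist",C((615,124)),.04))
s=env.sense(); p=s["tcp_pos"]+s["eef_rot"]@np.array([0,0,.2256]); print("tip",p,(proj("wrist",p)-[230,180])*3)
p=s["tcp_pos"]+s["eef_rot"]@np.array([0,0,.1547+.022]); print("grip top?",p,(proj("wrist",s["tcp_pos"]+s["eef_rot"]@np.array([0,0,.1365]))-[230,180])*3)
E
```

```text
[0.5549 0.0453 0.047 ] [ 0.5556 -0.0164  0.047 ] [ 0.5553 -0.0782  0.04  ]
tip [0.5531 0.0457 0.068 ] [130.1831 171.0473]
grip top? [0.5531 0.0457 0.1169] [127.2647 410.287 ]
```

```bash
python3 - <<'E'
from h import *
crop("pics/w12.png","pics/a.png",220,110,70,50,10)
crop("pics/w12.png","pics/b.png",220,180,70,50,10)
a=cv2.imread("pics/a.png");b=cv2.imread("pics/b.png")
cv2.imwrite("pics/ab.png",cv2.resize(np.vstack([a,cv2.convertScaleAbs(b,alpha=1.4)]),(420,600)))
E
```

```text
(no output)
```

View pics/ab.png

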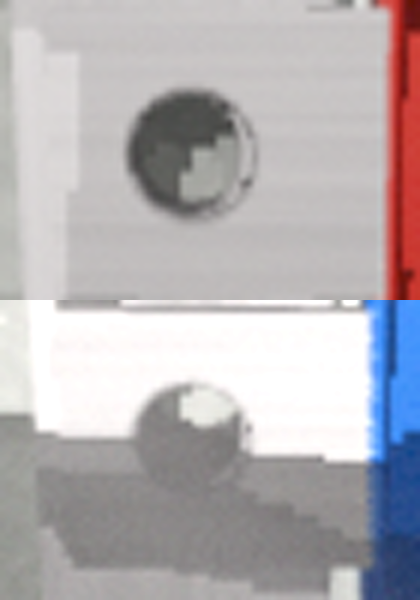

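```bash
python3 -m handwheel '0 0 10 0 0; 0 0 18 0 0; 0 0 24 0 0; 0 0 28 0 0; 0 0 28 0 0' 60
```

```text
time: 22.38
tcp_pos: [0.5529, 0.0457, 0.2649]
eef_rot: [[1.0, -0.002, -0.001], [-0.002, -1.0, -0.0], [-0.001, 0.0, -1.0]]
contact_force: [0.9, 1.2, -0.7]
width: 0.0186
```

```bash
python3 -m handwheel '0 0 3 0 0; 0 0 6 0 0; 0 0 9 0 0; 0 0 9 0 0' 60
```

```text
time: 22.88
tcp_pos: [0.5529, 0.0457, 0.2559]
eef_rot: [[1.0, -0.002, -0.0], [-0.002, -1.0, -0.0], [-0.0, 0.0, -1.0]]
contact_force: [0.3, 0.2, -0.7]
width: 0.0186
```

```bash
python3 -m handwheel '0 0 6 0 0; 0 0 12 0 0; 0 0 18 0 0; 0 0 22 0 0; 0 0 24 0 0; 0 0 24 0 0' 60
```

```text
time: 23.62
tcp_pos: [0.5529, 0.0457, 0.2321]
eef_rot: [[1.0, -0.002, -0.0], [-0.002, -1.0, 0.0], [-0.0, -0.0, -1.0]]
contact_force: [0.3, -0.4, -0.9]
width: 0.0188
```

```bash
python3 -m handwheel '0 0 1 0 0; 0 0 2 0 0; 0 0 2 0 0' 60; python3 -m handwheel '0 0 1 0 0; 0 0 2 0 0; 0 0 2 0 0' 60
```

```text
time: 24.0
tcp_pos: [0.553, 0.0457, 0.2307]
eef_rot: [[1.0, -0.002, 0.0], [-0.002, -1.0, 0.0], [0.0, -0.0, -1.0]]
contact_force: [-2.4, -0.7, 5.3]
width: 0.0182
time: 24.38
tcp_pos: [0.5528, 0.0457, 0.23]
eef_rot: [[1.0, -0.002, 0.0], [-0.002, -1.0, -0.0], [0.0, 0.0, -1.0]]
contact_force: [-14.4, -1.1, 25.6]
width: 0.0182
```

```bash
python3 -m handwheel '0 0 -2 0 45; 0 0 -2 0 45; 0 0 -2 0 45; 0 0 -40 0 45; 0 0 -90 0 45; 0 0 -110 0 45; 0 0 -110 0 45; 0 0 -110 0 45' 60; python3 - <<'E'
from h import *
s=snap("wrist","pics/w16.png"); print(s["tcp_pos"])
crop("pics/w16.png","pics/w16c.png",180,90,260,200,3)
E
```

```text
time: 25.38
tcp_pos: [0.5528, 0.0457, 0.3369]
eef_rot: [[1.0, -0.002, -0.002], [-0.002, -1.0, -0.0], [-0.002, 0.0, -1.0]]
contact_force: [0.6, 0.7, -1.0]
width: 0.0386
[0.55276255 0.04566286 0.33687969]
```

View pics/w16c.png

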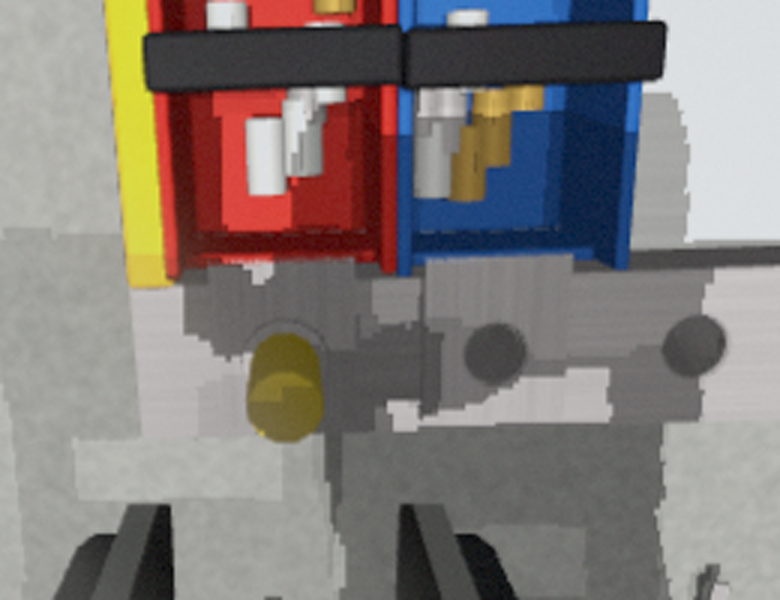

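```bash
python3 - <<'E'
from h import *
C=lambda p:(180+(p[0]+.5)/3-.5,90+(p[1]+.5)/3-.5)
print(atz("wrist",C((496,354)),.047),atz("wrist",C((695,346)),.04))
E
python3 -m handwheel '-15 55 0 0 45; -30 115 0 0 45; -45 170 0 0 45; -60 230 0 0 45; -80 285 0 0 45; -86 310 0 0 45; -86 310 0 0 45; -86 310 0 0 45; -86 310 0 0 45' 60; python3 - <<'E'
from h import *
s=snap("wrist","pics/w17.png"); print(s["tcp_pos"])
crop("pics/w17.png","pics/w17c.png",180,100,200,180,4)
E
```

```text
[ 0.55495289 -0.01719442  0.047     ] [ 0.55541971 -0.07859048  0.04      ]
time: 26.55
tcp_pos: [0.4667, -0.2632, 0.3379]
eef_rot: [[1.0, -0.001, -0.0], [-0.001, -1.0, 0.0], [-0.0, -0.0, -1.0]]
contact_force: [0.2, -0.0, -0.4]
width: 0.0385
[ 0.46669778 -0.26319361  0.33792045]
```

View pics/w17c.png

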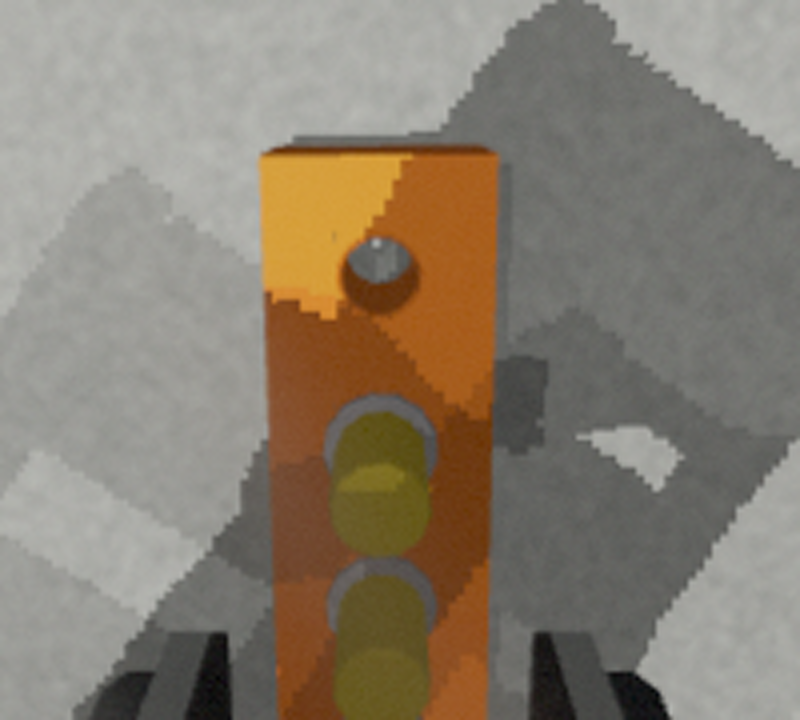

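```bash
python3 -m handwheel '-1 1 40 0 50; -1 1 85 0 50; -1 1 105 0 50; -1 1 111 0 50; -1 1 111 0 50; -1 1 111 0 0; -1 1 111 0 0; -1 1 111 0 0; -1 1 111 0 0; -1 1 111 0 0' 60; python3 -m handwheel '0 0 -20 0 0; 0 0 -60 0 0; 0 0 -110 0 0; 0 0 -110 0 0; 0 0 -110 0 0'
```

```text
time: 27.85
tcp_pos: [0.4656, -0.2651, 0.2283]
eef_rot: [[1.0, -0.002, 0.001], [-0.002, -1.0, -0.001], [0.001, 0.001, -1.0]]
contact_force: [-0.6, 3.0, 5.3]
width: 0.0186
time: 28.48
tcp_pos: [0.4651, -0.265, 0.337]
eef_rot: [[1.0, -0.002, -0.0], [-0.002, -1.0, 0.0], [-0.0, -0.0, -1.0]]
contact_force: [-0.3, -0.1, -2.1]
width: 0.0187
```

```bash
python3 -m handwheel '15 -50 0 0 0; 35 -105 0 0 0; 55 -160 0 0 0; 75 -215 0 0 0; 88 -245 0 0 0; 88 -248 0 0 0; 88 -248 0 0 0; 88 -248 30 0 0; 88 -248 43 0 0; 88 -248 43 0 0' 60; python3 -m handwheel '0 0 0 0 0; 0 0 0 0 0'; python3 - <<'E'
from h import *
s=snap("wrist","pics/w18.png"); print(s["tcp_pos"])
crop("pics/w18.png","pics/w18c.png",180,150,220,150,3)
im=cv2.imread("pics/w18c.png"); cv2.imwrite("pics/w18c.png",cv2.convertScaleAbs(im,alpha=1.6,beta=0))
E
```

```text
time: 29.72
tcp_pos: [0.5536, -0.018, 0.2935]
eef_rot: [[1.0, -0.003, -0.002], [-0.003, -1.0, 0.0], [-0.002, -0.0, -1.0]]
contact_force: [-0.4, -0.4, -0.0]
width: 0.0186
time: 29.98
tcp_pos: [0.5539, -0.0174, 0.295]
eef_rot: [[1.0, -0.002, 0.001], [-0.002, -1.0, -0.0], [0.001, 0.0, -1.0]]
contact_force: [-0.1, 0.7, -1.5]
width: 0.0181
[ 0.55391539 -0.01742297  0.29500929]
```

View pics/w18c.png

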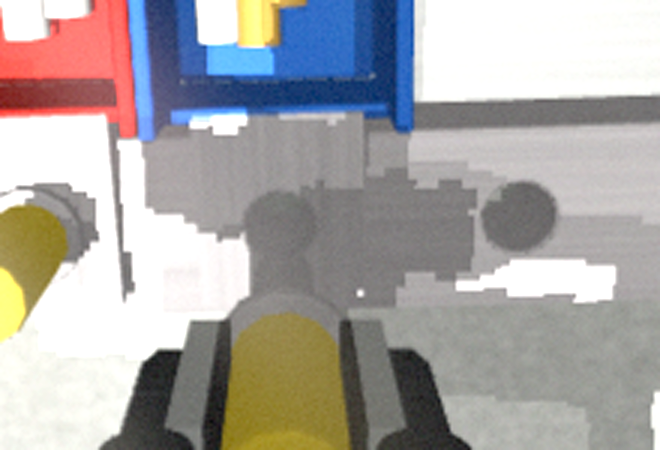

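```bash
python3 -m handwheel '0 0 10 0 0; 0 0 18 0 0; 0 0 24 0 0; 0 0 28 0 0; 0 0 32 0 0; 0 0 36 0 0; 0 0 39 0 0; 0 0 39 0 0' 60
```

```text
time: 31.02
tcp_pos: [0.5538, -0.0173, 0.255]
eef_rot: [[1.0, -0.002, -0.0], [-0.002, -1.0, 0.0], [-0.0, -0.0, -1.0]]
contact_force: [0.2, -0.2, -1.0]
width: 0.0189
```

```bash
python3 -m handwheel '0 0 6 0 0; 0 0 12 0 0; 0 0 18 0 0; 0 0 22 0 0; 0 0 24 0 0; 0 0 24 0 0' 60;  python3 -m handwheel '0 0 1 0 0; 0 0 1.5 0 0; 0 0 1.5 0 0' 60
```

```text
time: 31.78
tcp_pos: [0.5538, -0.0173, 0.2311]
eef_rot: [[1.0, -0.002, -0.0], [-0.002, -1.0, 0.0], [-0.0, -0.0, -1.0]]
contact_force: [0.5, 0.0, -1.3]
width: 0.0185
time: 32.15
tcp_pos: [0.5539, -0.0173, 0.2303]
eef_rot: [[1.0, -0.002, 0.001], [-0.002, -1.0, -0.0], [0.001, 0.0, -1.0]]
contact_force: [-2.1, 0.8, 6.0]
width: 0.0184
```

```bash
python3 -m handwheel '0 0 0 0 45; 0 0 0 0 45; 0 0 0 0 45; 0 0 -40 0 45; 0 0 -90 0 45; 0 30 -110 0 45; 0 60 -110 0 45; 0 60 -110 0 45' 60; python3 - <<'E'
from h import *
s=snap("wrist","pics/w19.png"); print(s["tcp_pos"]); snap("scene","pics/scene19.png"); snap("side","pics/side19.png")
crop("pics/scene19.png","pics/scene19c.png",200,160,190,140,4)
crop("pics/side19.png","pics/side19c.png",240,120,190,140,4)
E
```

```text
time: 33.15
tcp_pos: [0.5535, -0.0788, 0.3398]
eef_rot: [[1.0, -0.004, 0.0], [-0.004, -1.0, -0.0], [0.0, 0.0, -1.0]]
contact_force: [-0.7, 0.9, -1.2]
width: 0.0387
[ 0.55353901 -0.07875187  0.33976924]
```

View pics/w19.png

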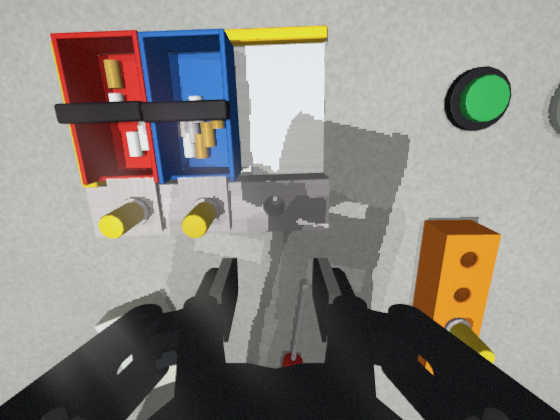

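View pics/scene19c.png

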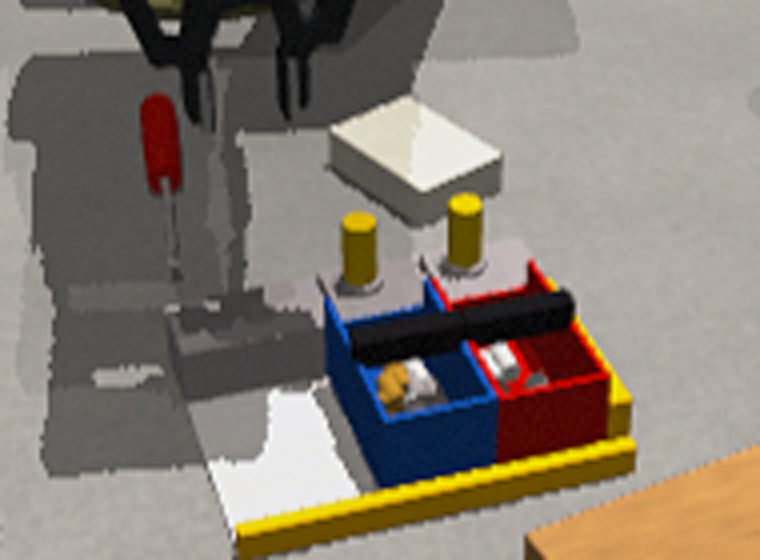

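View pics/side19c.png

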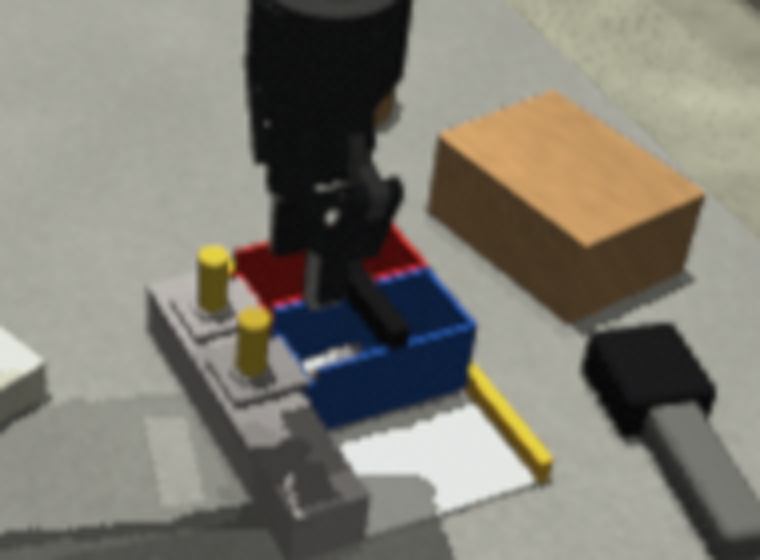

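```bash
python3 -m handwheel '30 55 0 0 0; 60 110 0 0 0; 90 165 0 0 0; 95 189 0 0 0; 95 189 0 0 0; 95 189 0 0 0;95 189 60 0 0; 95 189 60 0 0; 95 189 60 0 0' 60; python3 - <<'E'
from h import *
s=snap("wrist","pics/w20.png"); print(s["tcp_pos"]); 
crop("pics/w19.png","pics/w19c.png",40,20,200,150,4)
snap("side","pics/side20.png")
E
```

```text
time: 34.42
tcp_pos: [0.6488, -0.2659, 0.2821]
eef_rot: [[1.0, -0.001, 0.002], [-0.001, -1.0, -0.001], [0.002, 0.001, -1.0]]
contact_force: [-0.2, 0.1, 0.5]
width: -0.0002
[ 0.64875932 -0.26586791  0.28207228]
```

View pics/w20.png

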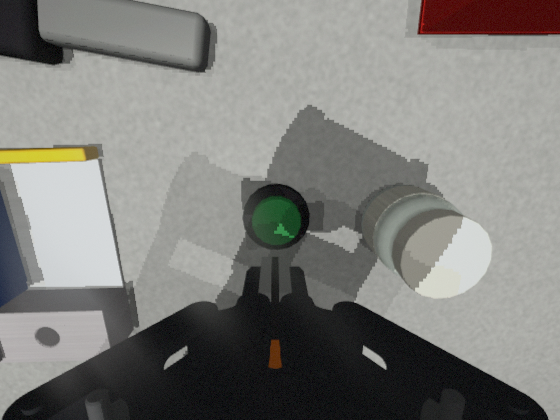

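View pics/w19c.png

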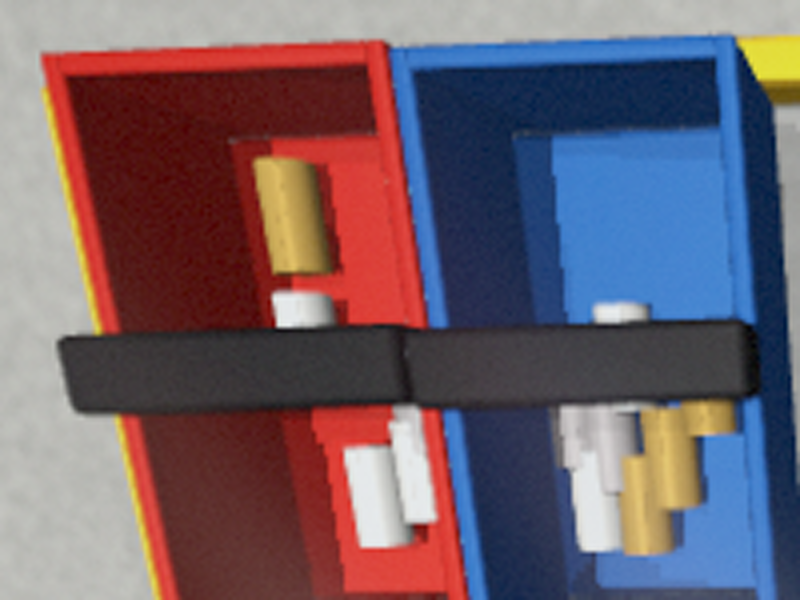

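View pics/side20.png

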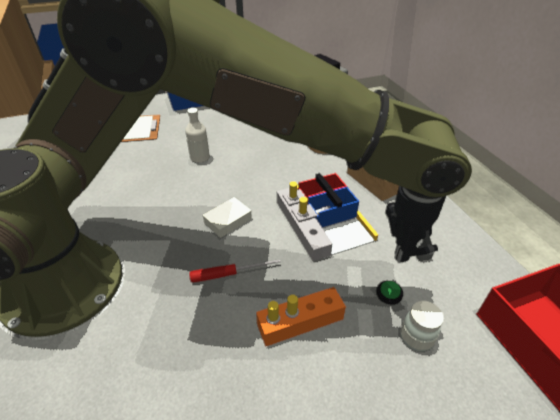

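```bash
python3 - <<'E'
from h import *
print(atz("wrist",(277,220),.021),atz("wrist",(441,247),.08))
E
```

```text
[ 0.6501368  -0.26939963  0.021     ] [ 0.65166207 -0.36888862  0.08      ]
```

```bash
python3 -m handwheel '1 3 30 0 0; 1 3 60 0 0; 1 3 76 0 0; 1 3 82 0 0; 1 3 82 0 0' 60; python3 -m handwheel '0 0 2 0 0; 0 0 4 0 0; 0 0 4 0 0'; python3 -m handwheel '0 0 2 0 0; 0 0 4 0 0; 0 0 4 0 0'
```

```text
time: 35.15
tcp_pos: [0.6495, -0.2696, 0.1986]
eef_rot: [[1.0, -0.002, 0.001], [-0.002, -1.0, -0.0], [0.001, 0.0, -1.0]]
contact_force: [-0.0, 0.0, -0.3]
width: 0.0002
time: 35.52
tcp_pos: [0.6495, -0.2696, 0.1942]
eef_rot: [[1.0, -0.002, 0.001], [-0.002, -1.0, -0.0], [0.001, 0.0, -1.0]]
contact_force: [0.8, -0.2, 1.9]
width: 0.0001
time: 35.9
tcp_pos: [0.6495, -0.2696, 0.1899]
eef_rot: [[1.0, -0.002, 0.001], [-0.002, -1.0, -0.0], [0.001, 0.0, -1.0]]
contact_force: [2.3, -1.5, 5.4]
width: -0.0005
```

```bash
python3 -m handwheel '0 0 1 0 0; 0 0 1.5 0 0; 0 0 1.5 0 0'; python3 -m handwheel '0 0 1 0 0; 0 0 1.5 0 0; 0 0 1.5 0 0'
```

```text
time: 36.28
tcp_pos: [0.6495, -0.2696, 0.1894]
eef_rot: [[1.0, -0.002, 0.001], [-0.002, -1.0, -0.001], [0.001, 0.001, -1.0]]
contact_force: [-1.7, 1.5, 12.6]
width: 0.0001
time: 36.65
tcp_pos: [0.6496, -0.2696, 0.1892]
eef_rot: [[1.0, -0.002, 0.001], [-0.002, -1.0, -0.001], [0.001, 0.001, -1.0]]
contact_force: [-6.5, 3.3, 23.5]
width: -0.0001
```

Fully down, against its stop. I'll raise the tool and do a final check.

```bash
python3 -m handwheel '0 0 -30 0 0; 0 0 -80 0 0; 0 0 -130 0 0; 0 0 -160 0 0; 0 40 -160 0 0; -40 60 -160 0 0; -80 60 -160 0 0; -80 60 -160 0 0'; python3 - <<'E'
from h import *
snap("scene","pics/scene21.png"); snap("side","pics/side21.png")
crop("pics/side21.png","pics/side21c.png",240,150,190,140,4)
E
```

```text
time: 37.65
tcp_pos: [0.5673, -0.3298, 0.3462]
eef_rot: [[1.0, -0.004, -0.002], [-0.004, -1.0, 0.001], [-0.002, -0.001, -1.0]]
contact_force: [-0.5, -0.8, 1.0]
width: -0.0
```

View pics/scene21.png

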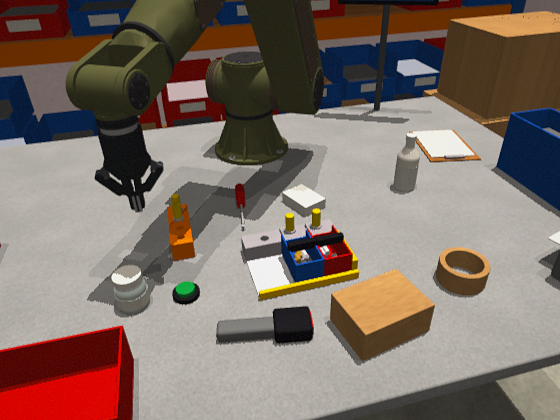

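View pics/side21c.png

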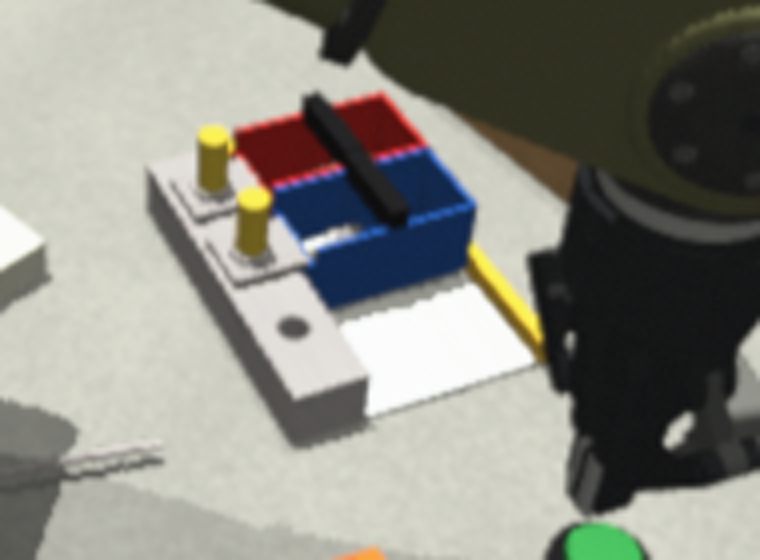

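```bash
python3 -m handwheel '0 -55 0 0 0; 0 -110 0 0 0; 0 -165 0 0 0; 0 -220 0 0 0; 0 -275 0 0 0; 0 -330 0 0 0; 0 -385 0 0 0; 0 -420 0 0 0; 0 -420 0 0 0; 0 -420 0 0 0'; python3 - <<'E'
from h import *
s=snap("wrist","pics/w22.png"); print(s["tcp_pos"]); crop("pics/w22.png","pics/w22c.png",200,60,200,150,4)
E
```

```text
time: 39.0
tcp_pos: [0.5704, 0.0906, 0.3464]
eef_rot: [[1.0, -0.001, -0.0], [-0.001, -1.0, -0.0], [-0.0, 0.0, -1.0]]
contact_force: [0.3, 0.3, 0.3]
width: 0.0003
[0.57035747 0.09058505 0.34642601]
```

View pics/w22c.png

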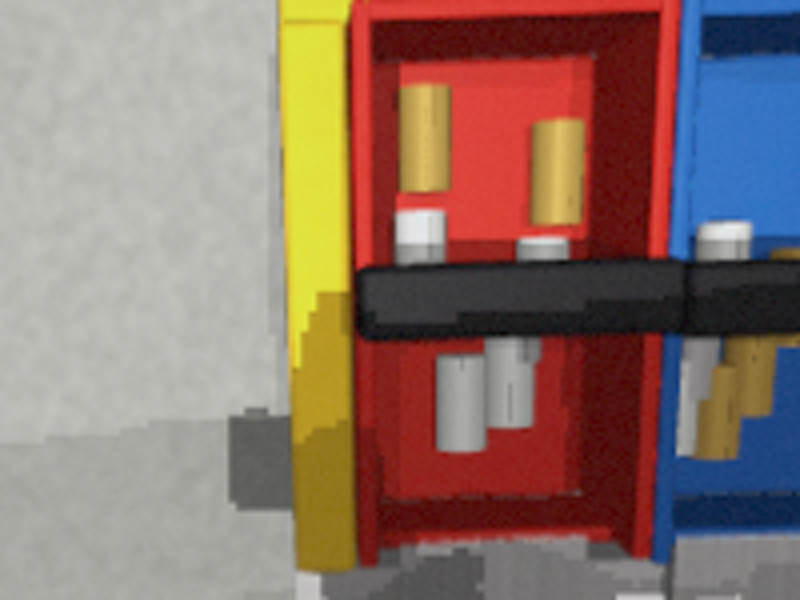

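```bash
python3 -c "
from station import env; print(env.hand_in())"
```

```text
the job is handed in; nothing more can be done
None
```

The job is done and handed in at about 39 s, well inside the 210 s limit. Only two bins were on the bench, one red and one blue.

- **Bins:** I set the red bin flush against the yellow stop and the blue one flush against the red. Both were pushed home until the arm felt firm contact (about 10 N for red, 20 N for blue). The last overhead pictures show no gap at the stop or between the bins.
- **Pins:** Both bins are locked with pins from the rack, and I pressed each pin until its collar bore on the tab. The two spare pins are still in the rack.
- **Confirm button:** I pressed it to its end stop after both bins were locked. The force rose from about 5 N to 23 N with almost no further travel.
- **Other checks:** The other items look unmoved, and I saw no sign of a bin being knocked aside.
- **One disagreement:** The red bin's eyelet measured about 3 mm off its ledge hole across the channel, where the arm's position at release put it near the middle. That is within the channel's side play. I aimed the pin between the two centres, and it went in without force.

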